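Set the peg drum's dial lid to the flat-headed pegs and latch it

TASK

The clear dial lid of the round peg drum has been left between two bays, its steel latch bar only riding on the ring. Throw the bar back, turn the lid by its wooden knob until its opening stands over the bay with the two flat-headed pegs, then let the bar down again so that its tongue drops fully home in the lid's notch and locks the lid there. Leave the other things on the bench where they lie.

Things in the scene. Friction and masses are not known exactly. Their poses are not given: they have to be found in the camera images.
- drum: fixed round teak drum, 274 mm across, 120 mm tall; origin: centre of its underside. Six equal bays centred at 0, 60 .. 300 degrees about its own z from its own x. The bay at 0 is empty, those at 60 and 300 hold plain dowels, those at 120, 180 and 240 the three peg stands in any order. At the start the lid's opening stands somewhere between the bays at 0 and 60
- stand_flat: the wanted one: round wooden stand, 60 mm across, seen in the drum through the clear lid, with two upright honey-coloured pegs with broad FLAT heads (42 x 9 mm from above, like thumb paddles); origin: centre of its underside, 75 mm from the drum's axis. Not handled
- stand_ball: the same kind of stand with two ball-headed pegs (29 mm); not wanted
- stand_square: the same kind of stand with two square-headed pegs (23 mm); not wanted
- lid: clear dial lid, origin on the drum's axis at its underside, 122 mm up, top 128 mm; x axis toward its opening. Turns both ways about the vertical (friction some 0.15 N m), stays where left. An aluminium index ring is screwed on it in slotted holes: 112 to 137 mm from the axis, top 138 mm up, six notches 15 mm wide, 60 degrees apart, nominally 30 degrees off the opening's middle, but up to 3.2 degrees off that
- lid_opening (a point): middle of the lid's opening, 75 mm from the drum's axis, 128 mm up. The opening is a 48 degree wedge cut out of the clear lid, 36 to 112 mm from the axis. x axis points outward from the drum's axis
- lid_knob (a point): on the drum's axis, 160 mm up, in the upright wooden bar knob of the lid: 60 mm long along this point's x axis (toward the opening), 18 mm wide, from 136 to 178 mm up, on a wooden disc 72 mm across with its top 136 mm up. Grip it from above across its 18 mm width
- latch_bar (a joint): angle of the steel latch bar: 0 level, tongue home in a notch (lid locked); 0.3 riding on the ring (as at the start); 1.57 upright; 1.95 thrown back on its stop, where it stays. Below 1.5 it falls by its own weight (about 0.25 kg). Tongue 12 mm wide, so the exact lid angle, up to 4 degrees either side of the bay's middle, must be felt out: bar down, turn the lid slowly till it drops and the lid stops hard
- latch_grip (a point): grip point on the bar's T-handle, a level round rod 13 mm thick, 100 mm long, across the bar's inner end, 62 mm from the pivot axis. The point is 30 mm from the bar's middle line, on the drum's -x side; rod free 20 mm either side of it. y axis along the rod. Bar down: 165 mm up. Pinch from above across the rod, fingers open 40 to 50 mm; the rod may turn in the grip
- latch_pivot (a point): on the bar's pivot axis at its middle line, 165 mm up, in a bracket on the drum's -y side, 160 mm from the drum's axis. The pivot axis is level, along the drum's x. Down, the bar points from here to the drum's axis; it swings up and over, away from the drum. The bracket is 28 mm wide and 196 mm high
- peg_a: bystander: ball-headed finished peg lying on the bench, 105 mm
- peg_b: bystander: flat-headed finished peg lying on the bench, 112 mm
- try_square: bystander: red steel try square, 160 x 110 mm
- burnisher: bystander: round boxwood burnisher, 176 mm
- whetstone: bystander: grey whetstone, 180 x 60 x 25 mm
- mallet: bystander: wooden mallet, 220 mm, beyond the drum

How it is judged:
By the outcome, as a careful person would: the job done as asked, in the order asked, and still so for the second after the job is handed in, with the robot touching nothing.
It also fails if it takes over 69 s, if anything falls off the work surface, if the arm or the gripper's body presses on something with over 40 N, if the wrist force passes 120 N, or if a joint passes its speed limit or range.

ROBOT

A 6-joint arm with a two-finger parallel gripper is mounted at the origin on the work surface. World frame = base frame: x ahead of the robot, y to its left, z up, the work surface at z = 0. Lengths are in m, angles in rad, forces in N, time in s.
With the tool pointing down it reaches from about 0.325 to 0.85 m from the base axis. Payload 15.5 kg.
Tool frame: the origin (TCP) lies at the very end of the fingers, on their centre line; the grasp point (between the pads) lies 19 mm behind it; y points along the fingers, z is the direction in which the jaws open and shut, and the axes are right-handed (so a half turn about y gives the same grasp; the last joint's range is limited). The gripper opens to 91 mm and grips with 3 to 60 N. Pads are 32 mm wide; open, the fingers measure 118 mm over their backs; the gripper's body (76 mm by 178 mm) begins 60 mm behind the grasp point.
Start: joints at [1.214, 0.494, 1.345, -0, 1.302, -0.096], TCP at [0.162, 0.604, 0.18] pointing down, gripper open.
Joint ranges: [-2.91, 2.91], [-0.82, 2.16], [0.22, 2.67], [-1.22, 4.37], [0.12, 2.79], [-3.08, 3.08]. Speed limits (rad/s): [1.89, 1.89, 2.57, 3.01, 3.01, 3.01].

INTERFACE

Orientations are given as a 3x3 rotation matrix whose columns are the frame's x, y, z axes.
In Python, from cell import read_state, grab_frame, camera_model, arm gives the robot as it stands.
- The arm moves only by the tool move_arm, never from a script. Its argument "commands" is a list of rows, each an object of numbers: "tx", "ty", "tz": the shift along the tool's x, y, z in cm; "spin": the turn about the tool's y in degrees. In form: [{"tx": .., "ty": .., "tz": .., "spin": ..}, ...]. A call has 1 to 8 rows; each row is the pose to reach, as a shift and turn from the pose commanded when the call began, along the tool's axes at that moment; what a row does not reach only later rows make up. A row lasts 1/12 s, in which the tool goes at most 41.7 mm and 7.16 degrees, less where a joint would pass 70% of its speed; a pose out of reach is approached as far as the arm can. A call with a gripper value outside its range is refused whole. "hand" is the closure, from 0 (fully open) to 1 (shut), set as the call begins (left out, the last holds). The fingers move at their own pace and stop on an object; the grip force is fixed at half the most. Time passes only in rows, so rows that repeat a pose let the fingers close. It gives the time, the measured TCP pose, the force and the opening at its end, in the units of the state.
- read_state(): the state, without advancing time (a new reading comes with each control period).
- grab_frame(name): name is "scene" or "top" or "wrist"; returns the picture (480x640x3 uint8, blue, green, red); there is no depth.
- camera_model(name): a dict with "fov_y" (degrees; the focal length in pixels is half the picture's height over the tangent of half this angle, whatever the lens; pixels are square), "cx", "cy" (the principal point, pixels), "dist" ([k1, k2, p1, p2, k3] as OpenCV has them; the pictures are not rectified), "rvec" (rotation vector, rad) and "tvec" (3), from world to camera coordinates, as OpenCV has them. Camera axes: x right, y down, z forward; pixel columns grow to the right and rows downward; lengths in m; the calibration is good to about 2 mm. A picture is of the moment at which its call begins: read the wrist's pose just before it. camera_model takes no time and is no camera call; for the wrist camera it gives the pose at the moment of the call.
- arm.job_done(): hands the job in, once; it reports no verdict.
The state is a dict: "time_s": time; "joint_pos": joint angles; "dq": joint speeds; "effort": joint torques, N m; "ee_pos": TCP position; "ee_rot": TCP orientation; "wrist_force": force on the tool from outside, world axes, zero at the start; "moment": the same for the moment, N m; "finger_gap": finger opening in m.
Only numpy, scipy, OpenCV 4.12 (cv2) and the standard library are available. Lean on these libraries where they do the work, as an engineer would, in place of code of your own. Each camera call takes 0.05 s, during which the arm holds its last target.

## Working session

There is one attempt and no reset: what is moved stays moved. The work goes in short steps, Python scripts to look and compute and a tool call to move; the robot and the scene stay as the last step left them, time stands still between calls to the robot, and variables do not carry over. Pictures are saved under pics/ and viewed, and the job is handed in when it is done.

Besides the shell and the picture viewer there is one more tool, called after "Call:" by a JSON object that holds its "op" and its "data". move_arm: Moves the arm, as the interface text tells. Its arguments: {"type":"object","properties":{"commands":{"type":"array","items":{"type":"object","properties":{"tx":{"type":"number"},"ty":{"type":"number"},"tz":{"type":"number"},"spin":{"type":"number"}}}},"hand":{"type":"number"}},"required":["commands"]}

```bash
mkdir -p pics; ls
cat > h.py <<'E'
import numpy as np, cv2
from cell import read_state, grab_frame, camera_model, arm
def K(m):
    f=240/np.tan(np.radians(m["fov_y"])/2); return np.array([[f,0,m["cx"]],[0,f,m["cy"]],[0,0,1.]])
def ray(m,uv):
    p=cv2.undistortPoints(np.array(uv,float).reshape(-1,1,2),K(m),np.array(m["dist"],float)).reshape(-1,2)
    R=cv2.Rodrigues(np.array(m["rvec"],float))[0]; t=np.array(m["tvec"],float).ravel()
    return -R.T@t, np.c_[p,np.ones(len(p))]@R
def plane(m,uv,z):
    o,d=ray(m,uv); return o+d*((z-o[2])/d[:,2])[:,None]
def proj(m,P):
    return cv2.projectPoints(np.array(P,float).reshape(-1,1,3),np.array(m["rvec"],float),np.array(m["tvec"],float),K(m),np.array(m["dist"],float))[0].reshape(-1,2)
E
python3 - <<'E'
from h import *
import pickle
s=read_state(); print(s)
ms={}
for n in ["scene","top","wrist"]:
    ms[n]=camera_model(n); f=grab_frame(n); cv2.imwrite(f"pics/{n}0.png",f); print(n,ms[n])
pickle.dump(ms,open("ms.pkl","wb"))
E
```

```text
pics
{'time_s': 0.0, 'joint_pos': array([ 1.21351649e+00,  4.94198243e-01,  1.34609951e+00, -5.89132913e-05,
        1.30248235e+00, -9.55235200e-02]), 'dq': array([-0.00038351,  0.00123592,  0.00064448,  0.00033231, -0.00108025,
       -0.00039736]), 'effort': array([ 7.58871429e-04, -8.78823853e+01, -3.81858695e+01,  7.09838653e-02,
        5.31646900e-02, -1.56452111e-04]), 'ee_pos': array([0.16162803, 0.60332619, 0.17983963]), 'ee_rot': array([[ 9.65941013e-01, -3.62064519e-04,  2.58762108e-01],
       [-2.58762355e-01, -1.13232863e-03,  9.65940351e-01],
       [-5.67289860e-05, -9.99999293e-01, -1.18745133e-03]]), 'wrist_force': array([-0.13013864, -0.22949467, -0.51430043]), 'moment': array([ 0.01741535, -0.01273459, -0.04397485]), 'finger_gap': 0.0912862000089532}
scene {'fov_y': 47.31224831884684, 'cx': 321.51761383485126, 'cy': 231.88316305485645, 'dist': array([-0.11910169,  0.        ,  0.        ,  0.        ,  0.        ]), 'rvec': array([ 2.07130392,  1.52922293, -0.52507918]), 'tvec': array([-0.15402697, -0.36442134,  1.69282976])}
top {'fov_y': 44.2331340026348, 'cx': 316.2718756105886, 'cy': 240.50502717833825, 'dist': array([0.03326942, 0.        , 0.        , 0.        , 0.        ]), 'rvec': array([ 2.11168418, -2.165386  ,  0.14722327]), 'tvec': array([0.00617364, 0.57577325, 1.3104857 ])}
wrist {'fov_y': 70.26963534445383, 'cx': 319.90086992816185, 'cy': 232.9355121880677, 'dist': array([-0.0333636,  0.       ,  0.       ,  0.       ,  0.       ]), 'rvec': array([-2.2938108 , -1.76102944, -0.26428785]), 'tvec': array([-0.62469462, -0.03331186,  0.39266868])}
```

View pics/scene0.png

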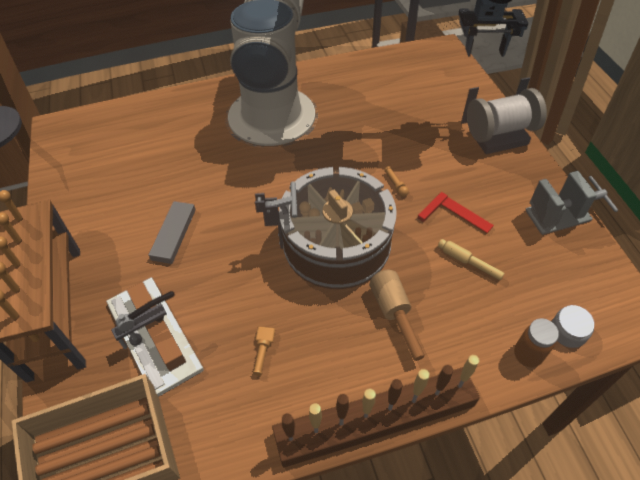

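View pics/top0.png

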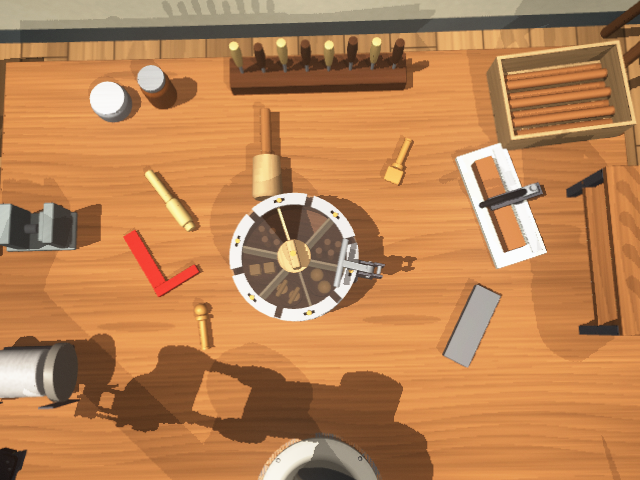

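View pics/wrist0.png

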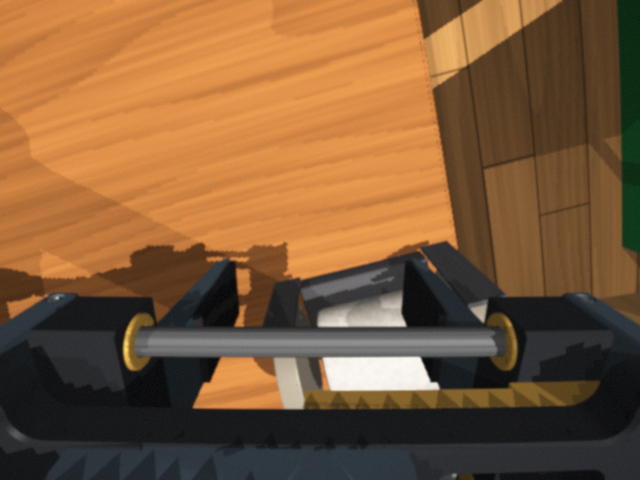

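The scene view shows the drum at about (338,225) with the latch on its left side. In the top view the drum is at (293,257) and the latch at (355,265). The wrist camera does not see the drum yet. I'll zoom in next.

Run:
```python
from h import *
f=cv2.imread("pics/top0.png")[185:330,220:400]; cv2.imwrite("pics/topz.png",cv2.resize(f,None,fx=4.4,fy=4.1,interpolation=cv2.INTER_CUBIC)[:600])
f=cv2.imread("pics/scene0.png")[160:290,250:410]; cv2.imwrite("pics/scenez.png",cv2.resize(f,None,fx=4.6,fy=4.6,interpolation=cv2.INTER_CUBIC))
import pickle; ms=pickle.load(open("ms.pkl","rb"))
# white ring in top: outer edge ellipse
im=cv2.imread("pics/top0.png"); hsv=cv2.cvtColor(im,cv2.COLOR_BGR2HSV)
m=((hsv[...,1]<50)&(hsv[...,2]>180)).astype(np.uint8); m[:185]=0;m[330:]=0;m[:,:220]=0;m[:,362:]=0
pts=np.argwhere(m)[:,::-1].astype(np.float32)
P=plane(ms["top"],pts,0.138)[:,:2]
c=np.median(P,0)
for it in range(20):
    a=np.arctan2(*(P-c).T[::-1]); r=np.hypot(*(P-c).T)
    b=((a+np.pi)/(2*np.pi)*72).astype(int)
    out=np.array([P[b==k][np.argmax(r[b==k])] for k in range(72) if (b==k).sum()>3])
    ro=np.hypot(*(out-c).T); g=abs(ro-np.median(ro))<.006
    A=np.c_[2*out[g],np.ones(g.sum())]; s=np.linalg.lstsq(A,(out[g]**2).sum(1),rcond=None)[0]
    c=s[:2]; R=np.sqrt(s[2]+c@c)
print(c,R,g.sum())
print(camera_model("wrist"))
```

```text
[0.53066991 0.03940659] 0.13655114263771898 69
{'fov_y': 70.26963534445383, 'cx': 319.90086992816185, 'cy': 232.9355121880677, 'dist': array([-0.0333636,  0.       ,  0.       ,  0.       ,  0.       ]), 'rvec': array([-2.29388904, -1.76104296, -0.26450104]), 'tvec': array([-0.62478685, -0.03331211,  0.39264063])}
```

View pics/topz.png

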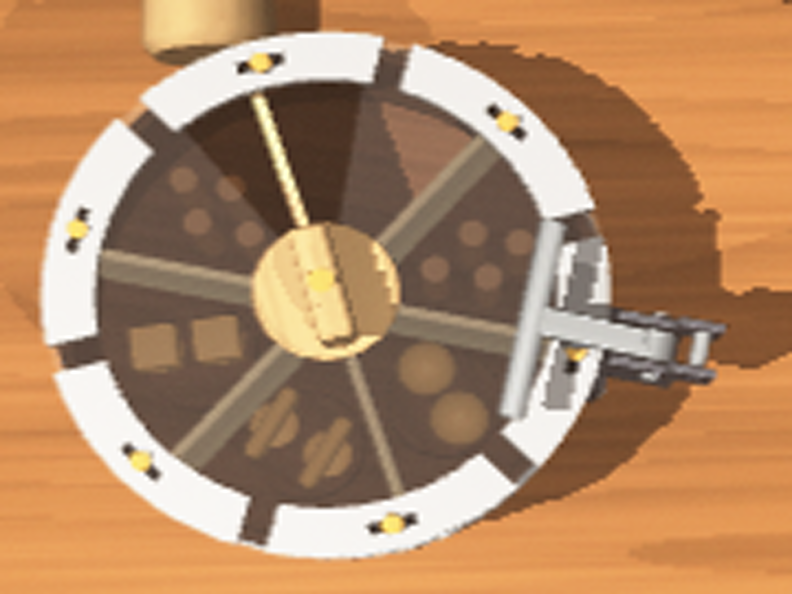

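View pics/scenez.png

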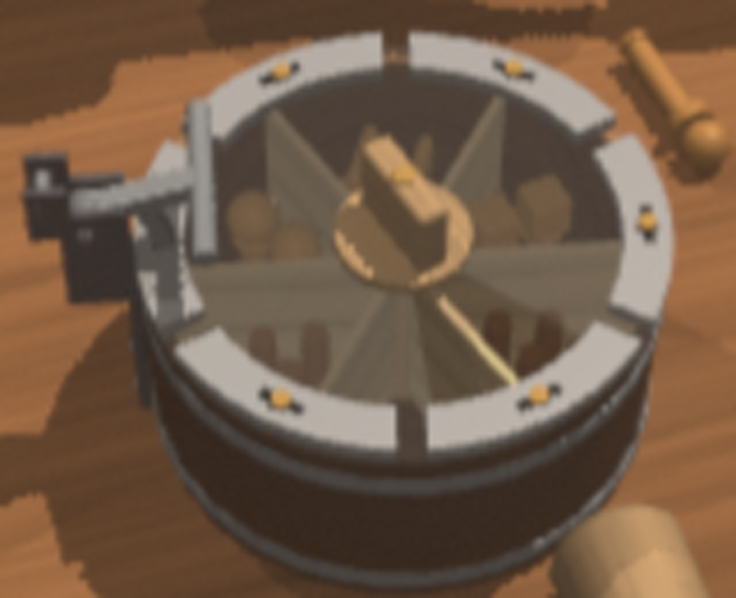

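```bash
cat >> h.py <<'E'
def toolshift(target,s=None):
    s=s or read_state(); return s["ee_rot"].T@(np.array(target)-s["ee_pos"])*100
E
python3 - <<'E'
from h import *
s=read_state(); m=camera_model("wrist"); R=cv2.Rodrigues(m["rvec"])[0]; o=-R.T@m["tvec"]
print("cam in tool",s["ee_rot"].T@(o-s["ee_pos"]),"axis in tool",s["ee_rot"].T@R.T@np.array([0,0,1]))
import pickle; ms=pickle.load(open("ms.pkl","rb"))
def top(u,v): return (220+u/4.4,185+v/4.1)
def sc(u,v): return (250+u/4.6,160+v/4.6)
def tri(a,b):
    o1,d1=ray(ms["top"],[top(*a)]);o2,d2=ray(ms["scene"],[sc(*b)]);d1=d1[0];d2=d2[0]
    t=np.linalg.lstsq(np.c_[d1,-d2],o2-o1,rcond=None)[0]
    p,q=o1+t[0]*d1,o2+t[1]*d2; return (p+q)/2,np.linalg.norm(p-q)
print("rod in end",tri((553,225),(200,104)),"rod other",tri((512,413),(205,252)))
print("knob top c",tri((320,278),(402,176)))
c=np.array([.5307,.0394])
for n,u in dict(flat1=(272,424),flat2=(327,452),sq=(185,343),ball=(442,390),).items():
    p=plane(ms["top"],[top(*u)],.09)[0,:2]-c; print(n,np.degrees(np.arctan2(p[1],p[0])))
for n,u in dict(pivot=(690,350)).items():
    p=plane(ms["top"],[top(*u)],.18)[0,:2]-c; print(n,np.degrees(np.arctan2(p[1],p[0])),np.hypot(*p))
for u in [(392,68),(597,218),(518,467),(257,523),(82,353),(152,130)]:
    p=plane(ms["top"],[top(*u)],.135)[0,:2]-c; print("notch",np.degrees(np.arctan2(p[1],p[0])),np.hypot(*p))
for u in [(360,90),(190,130)]:
    p=plane(ms["top"],[top(*u)],.128)[0,:2]-c; print("open edge",np.degrees(np.arctan2(p[1],p[0])),np.hypot(*p))
for z in (.35,.42): print(toolshift([.50,.06,z]))
E
```

```text
cam in tool [-0.08415017 -0.20446519  0.00021678] axis in tool [2.94913689e-01 9.55523886e-01 1.35572024e-04]
rod in end (array([ 0.54116385, -0.06475678,  0.27376702]), np.float64(0.0031400596720165875)) rod other (array([ 0.46864388, -0.05062711,  0.07596637]), np.float64(0.00019920662526927616))
knob top c (array([0.53123634, 0.03900716, 0.17664509]), np.float64(0.0009324429313550062))
flat1 155.74448838889273
flat2 178.14066905361253
sq 106.47982239393929
ball -132.12944648686403
pivot -103.26167785000524 0.17557722507132253
notch -16.799246674065976 0.12162091720766072
notch -75.6098799434194 0.13704993666305454
notch -136.03538114237185 0.13059325664552413
notch 163.90332889401927 0.1242739590064066
notch 104.3365478307881 0.1213318517107017
notch 43.786839413989874 0.11966924763072072
open edge -10.111903293987199 0.10820733206338627
open edge 36.65761993800952 0.10877299536064566
[ 46.74455331 -16.96480092 -43.74715698]
[ 46.74401361 -23.9647981  -43.75341441]
```

Run:
```python
from h import *
import pickle; ms=pickle.load(open("ms.pkl","rb"))
def top(u,v): return (220+u/4.4,185+v/4.1)
def sc(u,v): return (250+u/4.6,160+v/4.6)
def tri(a,b):
    o1,d1=ray(ms["top"],[top(*a)]);o2,d2=ray(ms["scene"],[sc(*b)]);d1=d1[0];d2=d2[0]
    t=np.linalg.lstsq(np.c_[d1,-d2],o2-o1,rcond=None)[0]
    p,q=o1+t[0]*d1,o2+t[1]*d2; return (p+q)/2,np.linalg.norm(p-q)
print("rod",tri((512,413),(200,104)),tri((553,225),(205,252)))
print(toolshift([.65,.01,.33]))
```

```text
rod (array([ 0.4610973 , -0.04707487,  0.18428868]), np.float64(0.002109324713166565)) (array([ 0.55443506, -0.06937955,  0.18383429]), np.float64(0.00115240607292715))
[ 62.52769891 -14.96517189 -44.69256623]
```

Call:
{"op": "move_arm", "data": {"commands": [{"ty":-4},{"ty":-8},{"ty":-12,"tz":-3},{"ty":-15,"tx":4,"tz":-8},{"ty":-15,"tx":8,"tz":-12},{"ty":-15,"tx":12,"tz":-15},{"ty":-15,"tx":15,"tz":-18},{"ty":-15,"tx":18,"tz":-21}]}}

```text
invalid input
```

Call:
{"op": "move_arm", "data": {"commands": [{"tx":0,"ty":-4,"tz":0,"spin":0},{"tx":0,"ty":-8,"tz":0,"spin":0},{"tx":0,"ty":-12,"tz":-3,"spin":0},{"tx":4,"ty":-15,"tz":-8,"spin":0},{"tx":8,"ty":-15,"tz":-12,"spin":0},{"tx":12,"ty":-15,"tz":-15,"spin":0},{"tx":15,"ty":-15,"tz":-18,"spin":0},{"tx":18,"ty":-15,"tz":-21,"spin":0}], "hand": 0}}

```text
time_s: 0.82
ee_pos: [0.2528, 0.401, 0.3291]
ee_rot: [[0.966, 0.001, 0.258], [-0.258, 0.0, 0.966], [0.0, -1.0, 0.001]]
wrist_force: [1.1, 1.3, -0.5]
finger_gap: 0.0911
```

Call:
{"op": "move_arm", "data": {"commands": [{"tx":3.5,"ty":0,"tz":-2,"spin":0},{"tx":7,"ty":0,"tz":-4,"spin":0},{"tx":10.5,"ty":0,"tz":-6,"spin":0},{"tx":14,"ty":0,"tz":-8,"spin":0},{"tx":17.5,"ty":0,"tz":-10,"spin":0},{"tx":21,"ty":0,"tz":-12,"spin":0},{"tx":24.5,"ty":0,"tz":-14,"spin":0},{"tx":28,"ty":0,"tz":-16,"spin":0}]}}

```text
time_s: 1.48
ee_pos: [0.4824, 0.1738, 0.3287]
ee_rot: [[0.966, -0.0, 0.259], [-0.259, 0.0, 0.966], [-0.0, -1.0, -0.0]]
wrist_force: [0.9, 1.0, 1.1]
finger_gap: 0.0912
```

Call:
{"op": "move_arm", "data": {"commands": [{"tx":3.5,"ty":0,"tz":-2,"spin":0},{"tx":7,"ty":0,"tz":-4,"spin":0},{"tx":10.5,"ty":0,"tz":-6,"spin":0},{"tx":14,"ty":0,"tz":-7,"spin":0},{"tx":16.5,"ty":0,"tz":-7.7,"spin":0},{"tx":16.5,"ty":0,"tz":-7.7,"spin":0},{"tx":16.5,"ty":0,"tz":-7.7,"spin":0}]}}

```text
time_s: 2.07
ee_pos: [0.6214, 0.0576, 0.3277]
ee_rot: [[0.966, -0.001, 0.26], [-0.26, 0.0, 0.966], [-0.001, -1.0, -0.0]]
wrist_force: [-0.1, -0.3, -0.1]
finger_gap: 0.091
```

Run:
```python
from h import *
import pickle
s=read_state(); m=camera_model("wrist"); f=grab_frame("wrist"); cv2.imwrite("pics/w1.png",f); pickle.dump(m,open("w1.pkl","wb")); print(s["time_s"],s["ee_pos"],s["joint_pos"])
```

```text
2.0667 [0.62143737 0.05763849 0.32769161] [-3.18494513e-03  3.96865599e-01  1.11015555e+00  4.52447983e-05
  1.63602860e+00 -1.31062816e+00]
```

View pics/w1.png

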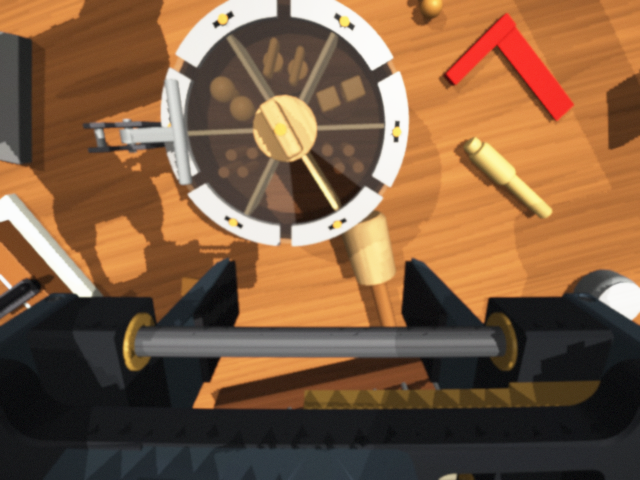

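Run:
```python
from h import *
f=cv2.imread("pics/w1.png")[0:260,70:420]; cv2.imwrite("pics/w1z.png",cv2.resize(f,None,fx=2.28,fy=2.28,interpolation=cv2.INTER_CUBIC))
import pickle; m=pickle.load(open("w1.pkl","rb"))
im=cv2.imread("pics/w1.png"); hsv=cv2.cvtColor(im,cv2.COLOR_BGR2HSV)
k=((hsv[...,1]<50)&(hsv[...,2]>150)).astype(np.uint8); k[252:]=0;k[:,:160]=0;k[:,412:]=0
pts=np.argwhere(k)[:,::-1].astype(np.float32)
P=plane(m,pts,0.138)[:,:2]; c=np.array([.53,.039])
for it in range(20):
    a=np.arctan2(*(P-c).T[::-1]); r=np.hypot(*(P-c).T)
    b=((a+np.pi)/(2*np.pi)*72).astype(int)
    out=np.array([P[b==j][np.argmax(r[b==j])] for j in range(72) if (b==j).sum()>3])
    ro=np.hypot(*(out-c).T); g=abs(ro-np.median(ro))<.004
    A=np.c_[2*out[g],np.ones(g.sum())]; q=np.linalg.lstsq(A,(out[g]**2).sum(1),rcond=None)[0]
    c=q[:2]; R=np.sqrt(q[2]+c@c)
print(c,R,g.sum())
# ring polar unwrap: white fraction vs angle at r .116-.132
th=np.radians(np.arange(-180,180,.25)); rr=np.linspace(.117,.121,4).tolist()+np.linspace(.130,.133,3).tolist()
X=np.array([[c[0]+r_*np.cos(t),c[1]+r_*np.sin(t),.138] for t in th for r_ in rr])
uv=proj(m,X); g=cv2.cvtColor(im,cv2.COLOR_BGR2GRAY).astype(np.float32)
val=cv2.remap(g,uv[:,0].astype(np.float32),uv[:,1].astype(np.float32),cv2.INTER_LINEAR).reshape(len(th),-1).mean(1)
low=val<150; e=np.flatnonzero(np.diff(low.astype(int)))
print([ (round(float(np.degrees(th[i])),1),int(np.diff(low.astype(int))[i])) for i in e])
```

```text
[0.53059082 0.04111427] 0.13704191227922144 66
[(-139.5, 1), (-133.5, -1), (-79.2, 1), (-73.2, -1), (-19.2, 1), (-13.2, -1), (41.0, 1), (46.8, -1), (100.8, 1), (106.8, -1), (152.2, 1), (176.8, -1)]
```

View pics/w1z.png

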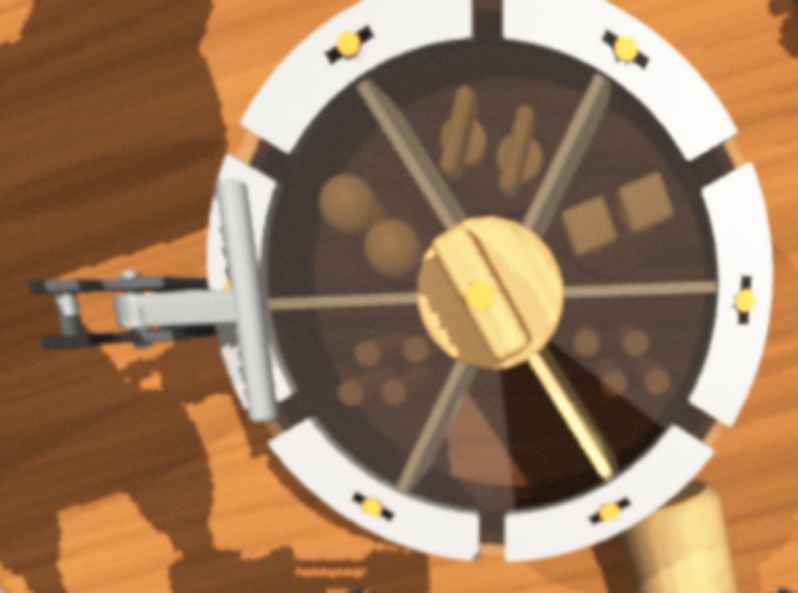

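Wrist view, zoomed: the flat pegs are at (490,145), opposite the opening. The rod runs from (232,185) to (262,415), and the knob from (453,240) to (514,345).

Run:
```python
from h import *
import pickle; m=pickle.load(open("w1.pkl","rb"))
w=lambda u,v:(70+u/2.28,v/2.28)
p=plane(m,[w(232,185),w(262,415)],.1885); print("rod top",p,np.degrees(np.arctan2(*(p[1]-p[0])[1::-1])))
for a,b in [((436,240),(497,360)),((470,228),(531,344))]:
    p=plane(m,[w(*a),w(*b)],.178); print("knob",np.degrees(np.arctan2(*(p[1]-p[0])[1::-1])),p.mean(0))
p=plane(m,[w(480,296)],.178);print("knob screw",p)
c=np.array([.5306,.0402])
for a in [(500,500),(672,428),(468,385)]:
    p=plane(m,[w(*a)],.128)[0,:2]-c; print(np.degrees(np.arctan2(p[1],p[0])))
p=plane(m,[w(68,310)],.19);print("pivot?",p)
ms=pickle.load(open("ms.pkl","rb"))
def top(u,v): return (220+u/4.4,185+v/4.1)
def tri(a,b):
    o1,d1=ray(ms["top"],[top(*a)]);o2,d2=ray(m,[w(*b)]);d1=d1[0];d2=d2[0]
    t=np.linalg.lstsq(np.c_[d1,-d2],o2-o1,rcond=None)[0]
    p,q=o1+t[0]*d1,o2+t[1]*d2; return (p+q)/2,np.linalg.norm(p-q)
print(tri((512,413),(232,185)),tri((553,225),(262,415)),tri((320,278),(480,296)))
# shift to above grip
g=np.array([.479,-.051,.26]); print(toolshift(g))
```

```text
rod top [[ 0.46237499 -0.04334457  0.1885    ]
 [ 0.55471112 -0.06596538  0.1885    ]] -13.765394616135882
knob 11.076556200290975 [0.53204673 0.03530028 0.178     ]
knob 12.556097972662327 [0.53026843 0.05136634 0.178     ]
knob screw [[0.53145564 0.04139944 0.178     ]]
-13.369083186370315
39.47061031131895
-29.810767703897273
pivot? [[ 0.48977406 -0.13033829  0.19      ]]
(array([ 0.46065618, -0.04765946,  0.17813311]), np.float64(0.0017520266713192106)) (array([ 0.55510813, -0.07015824,  0.17859834]), np.float64(2.2677630275913363e-05)) (array([0.53169508, 0.04018122, 0.1706644 ]), np.float64(0.0012030151672146228))
[-10.83831705   6.82687971 -14.24201711]
```

Call:
{"op": "move_arm", "data": {"commands": [{"tx":-2,"ty":0.5,"tz":-3,"spin":-1.5},{"tx":-4.5,"ty":1.5,"tz":-6,"spin":-1.5},{"tx":-7,"ty":2.5,"tz":-9,"spin":-1.5},{"tx":-9,"ty":4,"tz":-12,"spin":-1.5},{"tx":-10.9,"ty":6,"tz":-14.2,"spin":-1.5},{"tx":-10.9,"ty":8,"tz":-14.2,"spin":-1.5},{"tx":-10.9,"ty":8,"tz":-14.2,"spin":-1.5},{"tx":-10.9,"ty":8,"tz":-14.2,"spin":-1.5}], "hand": 0.5}}

```text
time_s: 2.78
ee_pos: [0.4783, -0.0497, 0.2491]
ee_rot: [[0.972, -0.001, 0.233], [-0.233, 0.0, 0.972], [-0.001, -1.0, 0.0]]
wrist_force: [0.5, -0.7, 0.9]
finger_gap: 0.0459
```

Run:
```python
from h import *
s=read_state(); print(toolshift([.4783,-.0507,.164]), s["ee_pos"],s["finger_gap"],s["joint_pos"],np.degrees(np.arctan2(s["ee_rot"][1,2],s["ee_rot"][0,2])))
m=camera_model("wrist");f=grab_frame("wrist");
for p in proj(m,[[.4783,-.0507,.184],[.4783-.0194,-.0507+.0047,.184],[.4783+.078,-.0507-.0187,.184]]): cv2.circle(f,tuple(int(x) for x in p),3,(0,0,255),-1)
cv2.imwrite("pics/w2.png",f)
```

```text
[ 0.03344473  8.50758111 -0.09947848] [ 0.47825768 -0.04968575  0.24907623] 0.04587835675891616 [-2.27967480e-01  2.20790882e-01  1.58359140e+00  2.26332831e-04
  1.33787781e+00 -1.56360024e+00] 76.52311832836149
```

View pics/w2.png

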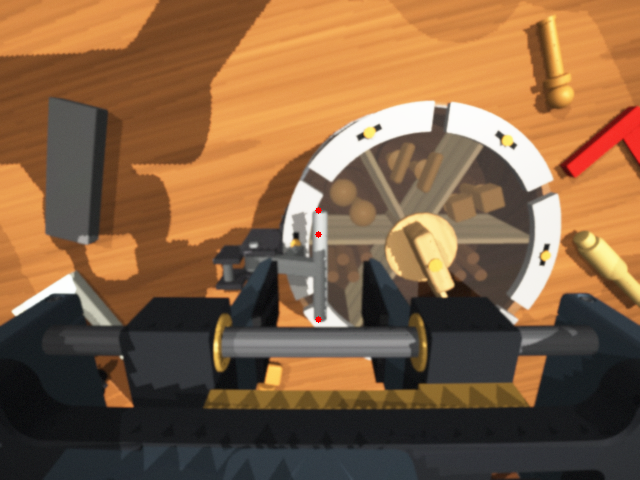

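My projected points fall along the rod at (318,210) to (318,320), so the estimate agrees. Going down next.

Call:
{"op": "move_arm", "data": {"commands": [{"tx":0,"ty":3,"tz":-0.1,"spin":0},{"tx":0,"ty":5.5,"tz":-0.1,"spin":0},{"tx":0,"ty":7.5,"tz":-0.1,"spin":0},{"tx":0,"ty":8.5,"tz":-0.1,"spin":0},{"tx":0,"ty":8.5,"tz":-0.1,"spin":0}]}}

```text
time_s: 3.25
ee_pos: [0.4788, -0.0506, 0.1629]
ee_rot: [[0.973, -0.002, 0.232], [-0.232, 0.0, 0.973], [-0.002, -1.0, 0.0]]
wrist_force: [0.1, -0.3, 0.4]
finger_gap: 0.0459
```

Call:
{"op": "move_arm", "data": {"commands": [{"tx":0,"ty":0,"tz":0,"spin":0},{"tx":0,"ty":0,"tz":0,"spin":0},{"tx":0,"ty":0,"tz":0,"spin":0},{"tx":0,"ty":0,"tz":0,"spin":0},{"tx":0,"ty":0,"tz":0,"spin":0},{"tx":0,"ty":0,"tz":0,"spin":0}], "hand": 1}}

```text
time_s: 3.75
ee_pos: [0.4788, -0.0514, 0.1641]
ee_rot: [[0.972, 0.001, 0.233], [-0.233, -0.0, 0.972], [0.001, -1.0, -0.0]]
wrist_force: [-0.2, -1.2, 0.1]
finger_gap: 0.0088
```

Run:
```python
from h import *
s=read_state(); print(s["finger_gap"],s["wrist_force"])
cv2.imwrite("pics/w3.png",grab_frame("wrist"))
f=grab_frame("scene")[130:290,220:420]; cv2.imwrite("pics/s3.png",cv2.resize(f,None,fx=3.7,fy=3.7,interpolation=cv2.INTER_CUBIC))
print(read_state()["finger_gap"])
```

```text
0.008796059934084279 [-0.20174716 -1.1684857   0.14417567]
0.0017167597386121153
```

View pics/w3.png

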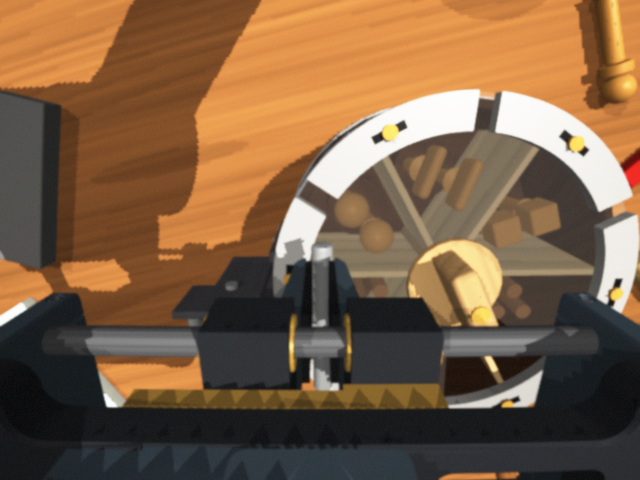

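View pics/s3.png

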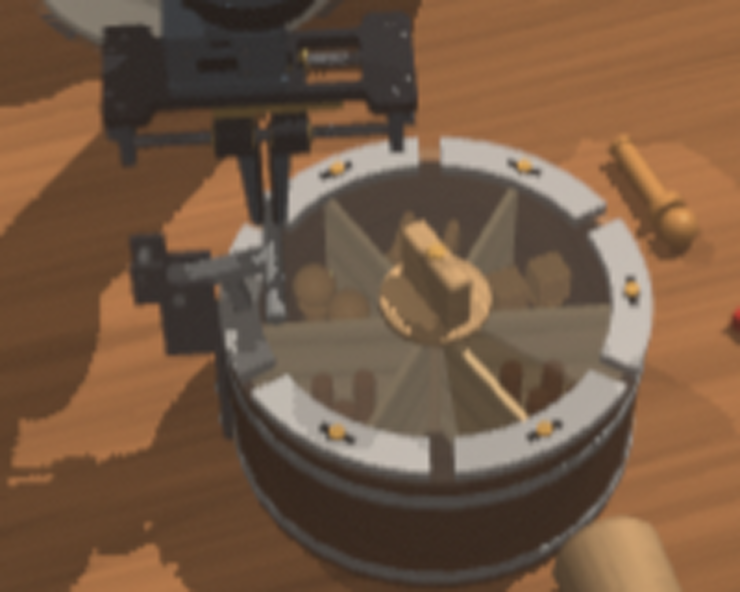

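Call:
{"op": "move_arm", "data": {"commands": [{"tx":0,"ty":0,"tz":0,"spin":0}]}}

```text
time_s: 3.93
ee_pos: [0.4786, -0.0514, 0.1638]
ee_rot: [[0.972, 0.0, 0.234], [-0.234, -0.0, 0.972], [0.0, -1.0, 0.0]]
wrist_force: [-0.3, 0.2, 0.1]
finger_gap: 0.0009
```

Run:
```python
from h import *
s=read_state(); print(s["time_s"],s["finger_gap"],s["wrist_force"],s["moment"])
f=grab_frame("wrist"); cv2.imwrite("pics/w4.png",cv2.resize(f[200:420,220:440],None,fx=2.7,fy=2.7,interpolation=cv2.INTER_CUBIC))
f=grab_frame("top")[185:330,220:400]; cv2.imwrite("pics/t4.png",cv2.resize(f,None,fx=4.1,fy=4.1,interpolation=cv2.INTER_CUBIC))
```

```text
3.9333 0.000870695824333905 [-0.32225867  0.19230529  0.08560469] [0.02790684 0.06982466 0.00017262]
```

View pics/w4.png

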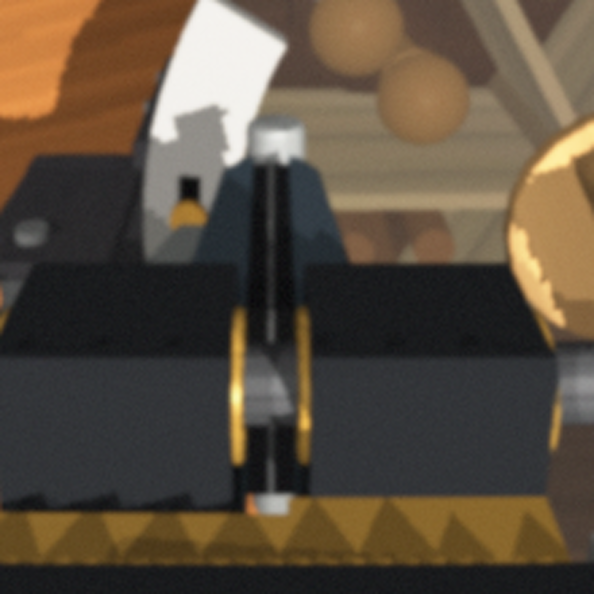

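View pics/t4.png

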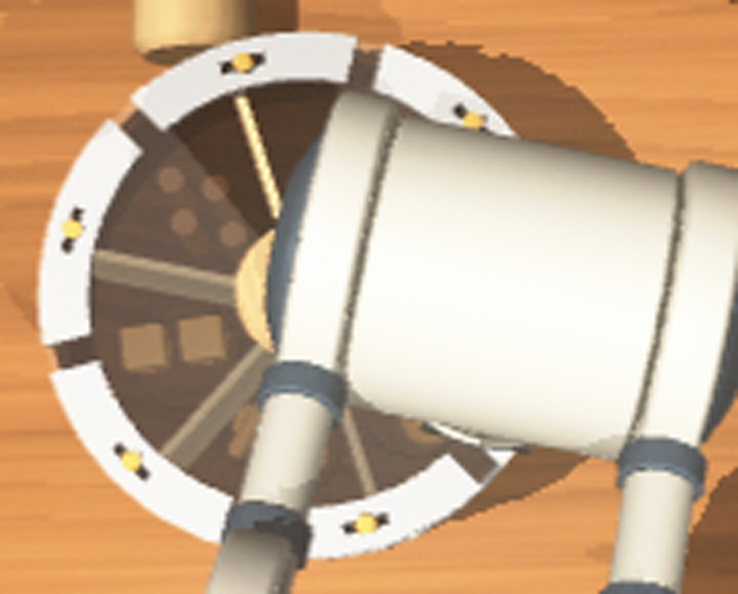

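Run:
```python
from h import *
import pickle
m=camera_model("wrist"); s=read_state()
for z in (.20,.184,.165,.15,.14): print(z,proj(m,[[.4606,-.0475,z]]))
for x,y in [(-.016,0),(-.016,-.019),(-.016,-.04),(.016,0)]: print(x,y,proj(m,[s["ee_pos"]+s["ee_rot"]@[x,y,0]]))
w=lambda u,v:(220+u/2.7,200+v/2.7)
# two-view wrist triangulation of rod end
m1=pickle.load(open("w1.pkl","rb"))
def tri(m1,a,m2,b):
    o1,d1=ray(m1,[a]);o2,d2=ray(m2,[b]);d1=d1[0];d2=d2[0]
    t=np.linalg.lstsq(np.c_[d1,-d2],o2-o1,rcond=None)[0]
    p,q=o1+t[0]*d1,o2+t[1]*d2; return (p+q)/2,np.linalg.norm(p-q)
print(tri(m1,(70+232/2.28,185/2.28),m,w(277,125)))
```

```text
0.2 [[318.65447065 257.90775053]]
0.184 [[318.74949912 247.72277134]]
0.165 [[318.8447598  237.51939163]]
0.15 [[318.90928466 230.61180825]]
0.14 [[318.94798658 226.47007373]]
-0.016 0 [[319.5146426  240.53882767]]
-0.016 -0.019 [[319.48171998 250.92126286]]
-0.016 -0.04 [[319.43753876 264.865323  ]]
0.016 0 [[319.5148658  286.53968726]]
(array([ 0.46091741, -0.04541153,  0.18233837]), np.float64(0.0002924443061718727))
```

Run:
```python
from h import *
import pickle
ms=pickle.load(open("ms.pkl","rb")); m=ms["scene"]; s=read_state()
f=grab_frame("scene"); x0,y0=240,150
g=cv2.resize(f[150:250,240:340],None,fx=6,fy=6,interpolation=cv2.INTER_CUBIC)
P=[s["ee_pos"],s["ee_pos"]+[0,0,.019],[.4609,-.047,.184],[.5547,-.0695,.184]]
for p,c in zip(proj(m,P),[(0,0,255),(0,255,0),(255,0,0),(255,0,0)]):
    print(p); cv2.circle(g,(int((p[0]-x0)*6),int((p[1]-y0)*6)),4,c,-1)
f0=cv2.imread("pics/scene0.png"); g0=cv2.resize(f0[150:250,240:340],None,fx=6,fy=6,interpolation=cv2.INTER_CUBIC)
cv2.imwrite("pics/s5.png",cv2.resize(np.hstack([g,g0]),(800,400)))
```

```text
[293.62875681 194.30631064]
[293.22852422 188.87117305]
[293.03966923 182.65290107]
[294.28070476 214.85316185]
```

View pics/s5.png

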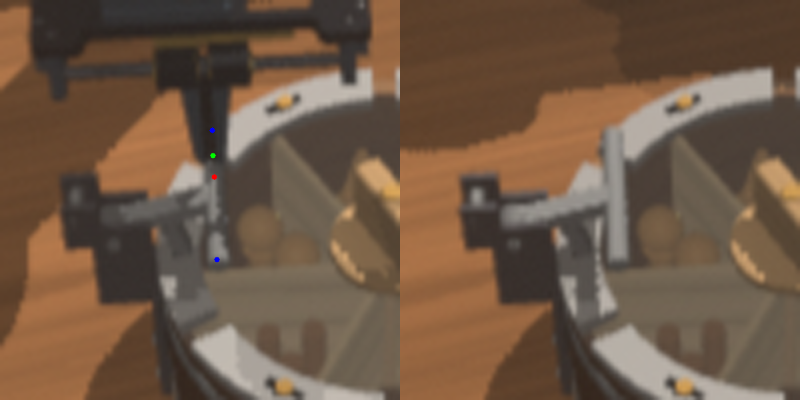

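Call:
{"op": "move_arm", "data": {"commands": [{"tx":0,"ty":-0.5,"tz":-0.15,"spin":0},{"tx":0,"ty":-1,"tz":-0.4,"spin":0},{"tx":0,"ty":-1.5,"tz":-0.6,"spin":0},{"tx":0,"ty":-1.5,"tz":-0.6,"spin":0}]}}

```text
time_s: 4.42
ee_pos: [0.4778, -0.0578, 0.18]
ee_rot: [[0.972, 0.002, 0.234], [-0.234, -0.001, 0.972], [0.002, -1.0, -0.0]]
wrist_force: [0.3, 0.5, -0.2]
finger_gap: 0.0004
```

Run:
```python
from h import *
s=read_state(); print(s["ee_pos"],s["finger_gap"],s["wrist_force"])
f=grab_frame("wrist"); cv2.imwrite("pics/w6.png",cv2.resize(f[200:420,180:460],None,fx=2.7,fy=2.7,interpolation=cv2.INTER_CUBIC))
f=grab_frame("scene"); g=cv2.resize(f[150:250,240:340],None,fx=6,fy=6,interpolation=cv2.INTER_CUBIC); cv2.imwrite("pics/s6.png",g)
```

```text
[ 0.47778727 -0.05777456  0.17996654] 0.00040971275292071374 [ 0.25481051  0.50998868 -0.24698564]
```

View pics/w6.png

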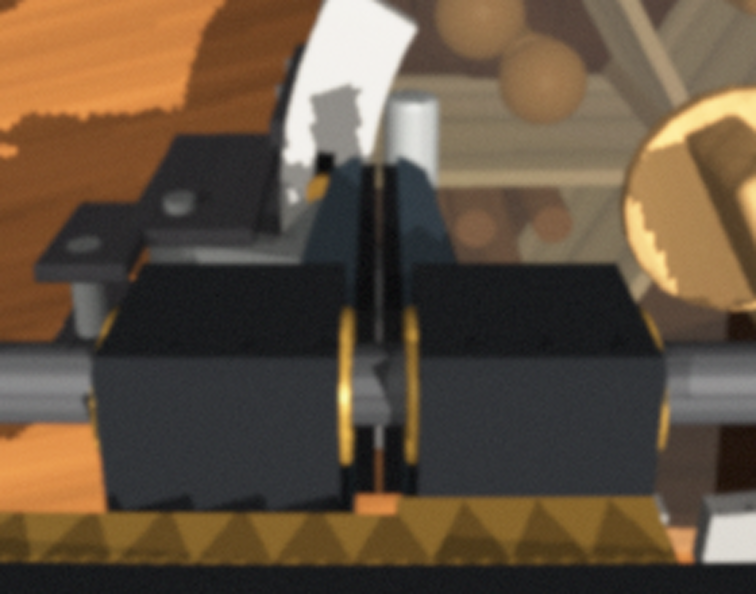

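View pics/s6.png

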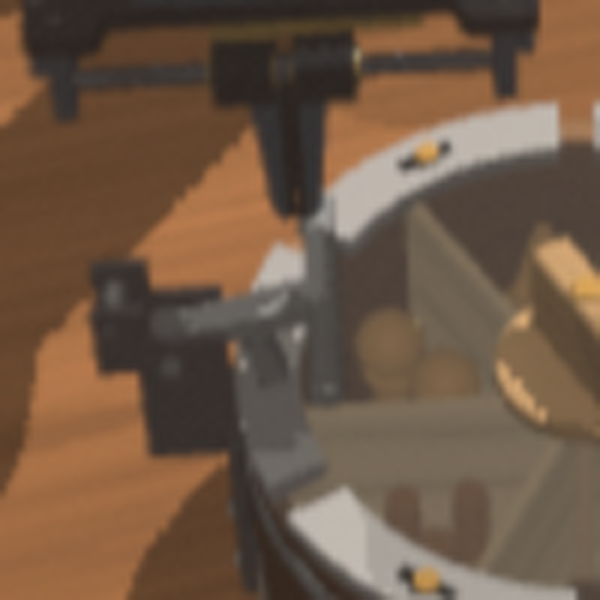

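Run:
```python
from h import *
m=camera_model("scene"); s=read_state(); R=s["ee_rot"]
for x in (-.016,0,.016):
  for y in (0,-.019): print("scene s6 px",x,y,(proj(m,[s["ee_pos"]+R@[x,y,0]])[0]-[240,150])*6)
m=camera_model("wrist")
for x in (-.016,0,.016):
  for y in (0,-.019,-.04): print("w6 px",x,y,(proj(m,[s["ee_pos"]+R@[x,y,0]])[0]-[180,200])*2.7)
```

```text
scene s6 px -0.016 0 [302.96511437 209.97912022]
scene s6 px -0.016 -0.019 [300.3416881  176.63212916]
scene s6 px 0 0 [303.99932726 240.79086971]
scene s6 px 0 -0.019 [301.3629895  207.53837488]
scene s6 px 0.016 0 [305.05389193 272.09498161]
scene s6 px 0.016 -0.019 [302.40477308 238.94656887]
w6 px -0.016 0 [376.76839776 109.30263778]
w6 px -0.016 -0.019 [376.68422398 137.3266719 ]
w6 px -0.016 -0.04 [376.57126247 174.96429077]
w6 px 0 0 [376.76658235 172.77604903]
w6 px 0 -0.019 [376.68440695 205.81538477]
w6 px 0 -0.04 [376.57472852 249.95362682]
w6 px 0.016 0 [376.76513222 233.51160988]
w6 px 0.016 -0.019 [376.68494345 271.05757415]
w6 px 0.016 -0.04 [376.57849112 320.95441701]
```

Call:
{"op": "move_arm", "data": {"commands": [{"tx":0,"ty":0.5,"tz":0.6,"spin":0},{"tx":0,"ty":1.2,"tz":0.6,"spin":0},{"tx":0,"ty":1.5,"tz":0.6,"spin":0},{"tx":0,"ty":1.7,"tz":0.6,"spin":0},{"tx":0,"ty":1.9,"tz":0.6,"spin":0}]}}

```text
time_s: 4.93
ee_pos: [0.4784, -0.0513, 0.1591]
ee_rot: [[0.972, -0.001, 0.233], [-0.233, 0.0, 0.972], [-0.001, -1.0, -0.0]]
wrist_force: [0.9, 0.1, 0.1]
finger_gap: 0.0001
```

Call:
{"op": "move_arm", "data": {"commands": [{"tx":0,"ty":0.15,"tz":0,"spin":0},{"tx":0,"ty":0.3,"tz":0,"spin":0},{"tx":0,"ty":0.3,"tz":0,"spin":0}]}}

```text
time_s: 5.18
ee_pos: [0.4785, -0.0514, 0.1565]
ee_rot: [[0.972, -0.0, 0.233], [-0.233, 0.0, 0.972], [-0.0, -1.0, -0.0]]
wrist_force: [0.2, -0.1, 0.3]
finger_gap: 0.0007
```

Call:
{"op": "move_arm", "data": {"commands": [{"tx":0,"ty":0.15,"tz":0,"spin":0},{"tx":0,"ty":0.3,"tz":0,"spin":0},{"tx":0,"ty":0.3,"tz":0,"spin":0}]}}

```text
time_s: 5.43
ee_pos: [0.479, -0.0509, 0.1545]
ee_rot: [[0.972, 0.001, 0.234], [-0.234, 0.001, 0.972], [0.001, -1.0, 0.001]]
wrist_force: [-4.0, 5.2, 17.7]
finger_gap: 0.0008
```

The fingers closed above the rod, and the contact probe puts the real fingertips about 35 mm above the reported TCP. I'll correct for that and grip again.

Call:
{"op": "move_arm", "data": {"commands": [{"tx":0,"ty":-1,"tz":0,"spin":0},{"tx":0,"ty":-1.5,"tz":0,"spin":0},{"tx":0,"ty":-1.5,"tz":0,"spin":0},{"tx":0,"ty":-1.5,"tz":0,"spin":0},{"tx":0,"ty":-1.5,"tz":0,"spin":0},{"tx":0,"ty":-1.5,"tz":0,"spin":0}], "hand": 0.45}}

```text
time_s: 5.93
ee_pos: [0.4784, -0.0513, 0.1683]
ee_rot: [[0.972, -0.001, 0.233], [-0.233, 0.0, 0.972], [-0.001, -1.0, -0.0]]
wrist_force: [-0.6, -0.2, -1.2]
finger_gap: 0.0374
```

Call:
{"op": "move_arm", "data": {"commands": [{"tx":0,"ty":1,"tz":0.1,"spin":0},{"tx":0,"ty":2,"tz":0.1,"spin":0},{"tx":0,"ty":2.8,"tz":0.1,"spin":0},{"tx":0,"ty":3.4,"tz":0.1,"spin":0},{"tx":0,"ty":3.8,"tz":0.1,"spin":0}]}}

```text
time_s: 6.35
ee_pos: [0.4785, -0.0504, 0.1299]
ee_rot: [[0.972, -0.001, 0.233], [-0.233, 0.0, 0.972], [-0.001, -1.0, -0.0]]
wrist_force: [0.7, 0.6, -0.2]
finger_gap: 0.0505
```

Call:
{"op": "move_arm", "data": {"commands": [{"tx":0,"ty":0,"tz":0,"spin":0},{"tx":0,"ty":0,"tz":0,"spin":0},{"tx":0,"ty":0,"tz":0,"spin":0},{"tx":0,"ty":0,"tz":0,"spin":0},{"tx":0,"ty":0,"tz":0,"spin":0},{"tx":0,"ty":0,"tz":0,"spin":0},{"tx":0,"ty":0,"tz":0,"spin":0},{"tx":0,"ty":0,"tz":0,"spin":0}], "hand": 1}}

```text
time_s: 7.02
ee_pos: [0.479, -0.0503, 0.1309]
ee_rot: [[0.972, 0.0, 0.233], [-0.233, 0.0, 0.972], [0.0, -1.0, 0.0]]
wrist_force: [1.2, 1.5, 2.1]
finger_gap: 0.0124
```

Call:
{"op": "move_arm", "data": {"commands": [{"tx":0,"ty":-0.87,"tz":-0.34,"spin":0},{"tx":0,"ty":-1.67,"tz":-0.8,"spin":0},{"tx":0,"ty":-2.4,"tz":-1.38,"spin":0},{"tx":0,"ty":-3.03,"tz":-2.07,"spin":0},{"tx":0,"ty":-3.55,"tz":-2.84,"spin":0},{"tx":0,"ty":-3.55,"tz":-2.84,"spin":0}]}}

```text
time_s: 7.52
ee_pos: [0.4731, -0.0768, 0.1685]
ee_rot: [[0.972, 0.003, 0.234], [-0.234, 0.003, 0.972], [0.002, -1.0, 0.004]]
wrist_force: [-2.3, 24.9, 34.0]
finger_gap: 0.0122
```

Call:
{"op": "move_arm", "data": {"commands": [{"tx":0,"ty":-0.36,"tz":-0.1,"spin":0},{"tx":0,"ty":-0.76,"tz":-0.93,"spin":0},{"tx":0,"ty":-1.03,"tz":-1.82,"spin":0},{"tx":0,"ty":-1.03,"tz":-1.82,"spin":0}]}}

```text
time_s: 7.85
ee_pos: [0.4683, -0.0963, 0.1776]
ee_rot: [[0.972, 0.001, 0.234], [-0.234, 0.0, 0.972], [0.001, -1.0, 0.0]]
wrist_force: [-1.6, 6.7, 16.5]
finger_gap: 0.0124
```

Call:
{"op": "move_arm", "data": {"commands": [{"tx":0,"ty":-0.23,"tz":-0.92,"spin":0},{"tx":0,"ty":-0.23,"tz":-1.85,"spin":0},{"tx":0,"ty":-0.09,"tz":-2.77,"spin":0},{"tx":0,"ty":0.08,"tz":-3.36,"spin":0},{"tx":0,"ty":0.08,"tz":-3.36,"spin":0}]}}

```text
time_s: 8.27
ee_pos: [0.4602, -0.1294, 0.176]
ee_rot: [[0.972, 0.001, 0.234], [-0.234, -0.0, 0.972], [0.001, -1.0, -0.0]]
wrist_force: [0.0, -0.1, 6.8]
finger_gap: 0.0121
```

Call:
{"op": "move_arm", "data": {"commands": [{"tx":0,"ty":0.08,"tz":-0.2,"spin":0},{"tx":0,"ty":0.08,"tz":-0.2,"spin":0},{"tx":0,"ty":0.08,"tz":-0.2,"spin":0},{"tx":0,"ty":0.08,"tz":-0.2,"spin":0},{"tx":0,"ty":0.08,"tz":-0.2,"spin":0}], "hand": 0.5}}

```text
time_s: 8.68
ee_pos: [0.4596, -0.1302, 0.1749]
ee_rot: [[0.972, -0.0, 0.233], [-0.233, 0.0, 0.972], [-0.0, -1.0, -0.0]]
wrist_force: [-0.1, -0.5, -0.4]
finger_gap: 0.0427
```

Call:
{"op": "move_arm", "data": {"commands": [{"tx":0,"ty":-2,"tz":0,"spin":0},{"tx":0,"ty":-5,"tz":0,"spin":0},{"tx":0,"ty":-8,"tz":0,"spin":0},{"tx":0,"ty":-10,"tz":0,"spin":0},{"tx":0,"ty":-10,"tz":0,"spin":0}]}}

```text
time_s: 9.1
ee_pos: [0.4615, -0.131, 0.2789]
ee_rot: [[0.972, 0.006, 0.233], [-0.233, -0.002, 0.972], [0.006, -1.0, -0.001]]
wrist_force: [-0.5, -0.2, 0.3]
finger_gap: 0.0458
```

Run:
```python
from h import *
import pickle
s=read_state(); print(s["time_s"],s["ee_pos"],s["finger_gap"],s["wrist_force"])
pickle.dump((s,camera_model("wrist")),open("w7.pkl","wb"))
cv2.imwrite("pics/w7.png",grab_frame("wrist"))
g=grab_frame("scene"); cv2.imwrite("pics/s7.png",cv2.resize(g[150:290,220:420],None,fx=3.9,fy=3.9,interpolation=cv2.INTER_CUBIC))
print(toolshift([.531,.0403,s["ee_pos"][2]]))
```

```text
9.1 [ 0.46147093 -0.13095316  0.27890301] 0.04581507127210437 [-0.50797887 -0.15185694  0.26852212]
[ 2.93430466 -0.36175453 18.25043372]
```

View pics/w7.png

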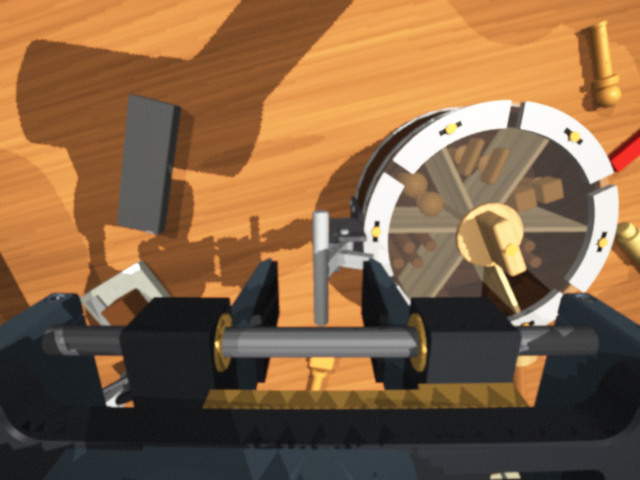

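View pics/s7.png

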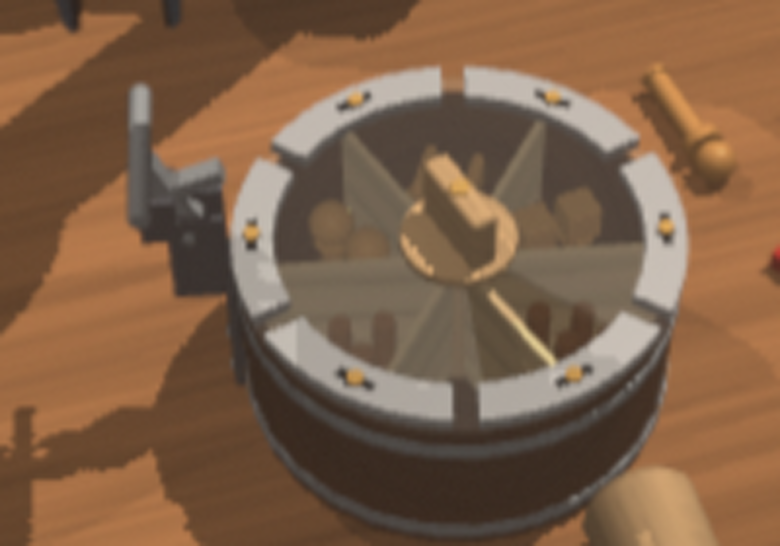

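The bar is back on its stop. In the wrist view the rod stands outboard of the bracket at (320,270). Next is the knob.

Call:
{"op": "move_arm", "data": {"commands": [{"tx":0.5,"ty":0,"tz":3.5,"spin":7},{"tx":1,"ty":0,"tz":7,"spin":14},{"tx":1.5,"ty":0,"tz":10.5,"spin":21},{"tx":2,"ty":0,"tz":14,"spin":28},{"tx":2.5,"ty":0,"tz":17,"spin":35},{"tx":2.9,"ty":0,"tz":18.2,"spin":42},{"tx":2.9,"ty":0,"tz":18.2,"spin":49},{"tx":2.9,"ty":0,"tz":18.2,"spin":56}]}}

```text
time_s: 9.87
ee_pos: [0.5299, 0.0412, 0.2732]
ee_rot: [[0.403, -0.003, 0.915], [-0.915, 0.0, 0.403], [-0.001, -1.0, -0.002]]
wrist_force: [-0.3, -0.6, 0.1]
finger_gap: 0.0457
```

Call:
{"op": "move_arm", "data": {"commands": [{"tx":0,"ty":0,"tz":0,"spin":7},{"tx":0,"ty":0,"tz":0,"spin":14},{"tx":0,"ty":0,"tz":0,"spin":21},{"tx":0,"ty":0,"tz":0,"spin":28},{"tx":0,"ty":0,"tz":0,"spin":35},{"tx":0,"ty":0,"tz":0,"spin":42},{"tx":0,"ty":0,"tz":0,"spin":49},{"tx":0,"ty":0,"tz":0,"spin":56}]}}

```text
time_s: 10.53
ee_pos: [0.5296, 0.0399, 0.2734]
ee_rot: [[-0.535, -0.002, 0.845], [-0.845, 0.0, -0.535], [0.001, -1.0, -0.002]]
wrist_force: [-0.6, 0.4, 0.2]
finger_gap: 0.0457
```

Call:
{"op": "move_arm", "data": {"commands": [{"tx":0,"ty":0,"tz":0,"spin":7},{"tx":0,"ty":0,"tz":0,"spin":14},{"tx":0,"ty":0,"tz":0,"spin":21},{"tx":0,"ty":0,"tz":0,"spin":28},{"tx":0,"ty":0,"tz":0,"spin":35},{"tx":0,"ty":0,"tz":0,"spin":42},{"tx":0,"ty":0,"tz":0,"spin":42}]}}

```text
time_s: 11.12
ee_pos: [0.5297, 0.0399, 0.2736]
ee_rot: [[-0.963, -0.002, 0.269], [-0.269, 0.0, -0.963], [0.002, -1.0, -0.001]]
wrist_force: [-1.2, 0.0, 0.1]
finger_gap: 0.0458
```

```bash
cat >> h.py <<'E'
def zang(s=None):
    s=s or read_state(); return np.degrees(np.arctan2(s["ee_rot"][1,2],s["ee_rot"][0,2]))
E
python3 - <<'E'
from h import *
s=read_state(); print(s["time_s"],s["ee_pos"],s["joint_pos"],zang(s),toolshift([.5312,.0402,.107],s))
m=camera_model("wrist"); f=grab_frame("wrist")
cv2.imwrite("pics/w8.png",f)
import pickle; pickle.dump(m,open("w8.pkl","wb"))
E
```

```text
11.1167 [0.5296832  0.03992172 0.27355495] [-3.71827666e-02  2.79407783e-01  1.43180776e+00 -4.00675572e-05
  1.43263462e+00  1.26090655e+00] -74.37476074220963 [-0.18958017 16.65511089  0.02489153]
```

View pics/w8.png

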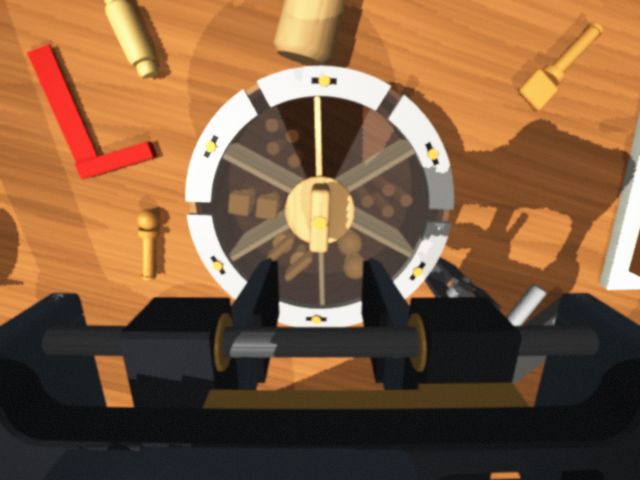

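Run:
```python
from h import *
import pickle; m=pickle.load(open("w8.pkl","rb"))
im=cv2.imread("pics/w8.png"); cv2.imwrite("pics/w8z.png",cv2.resize(im[160:270,260:380],None,fx=5,fy=5,interpolation=cv2.INTER_CUBIC))
c=np.array([.5308,.0405])
th=np.radians(np.arange(-180,180,.25)); rr=np.linspace(.117,.121,4).tolist()+np.linspace(.130,.133,3).tolist()
X=np.array([[c[0]+r_*np.cos(t),c[1]+r_*np.sin(t),.138] for t in th for r_ in rr])
uv=proj(m,X); g=cv2.cvtColor(im,cv2.COLOR_BGR2GRAY).astype(np.float32)
val=cv2.remap(g,uv[:,0].astype(np.float32),uv[:,1].astype(np.float32),cv2.INTER_LINEAR).reshape(len(th),-1).mean(1)
low=val<130; e=np.flatnonzero(np.diff(low.astype(int)))
print([ (round(float(np.degrees(th[i])),1),int(np.diff(low.astype(int))[i])) for i in e])
```

```text
[(-142.2, 1), (-120.5, -1), (-85.5, 1), (-72.5, -1), (-19.0, 1), (-13.0, -1), (41.2, 1), (47.0, -1), (101.2, 1), (106.5, -1), (151.2, 1), (173.2, -1)]
```

View pics/w8z.png

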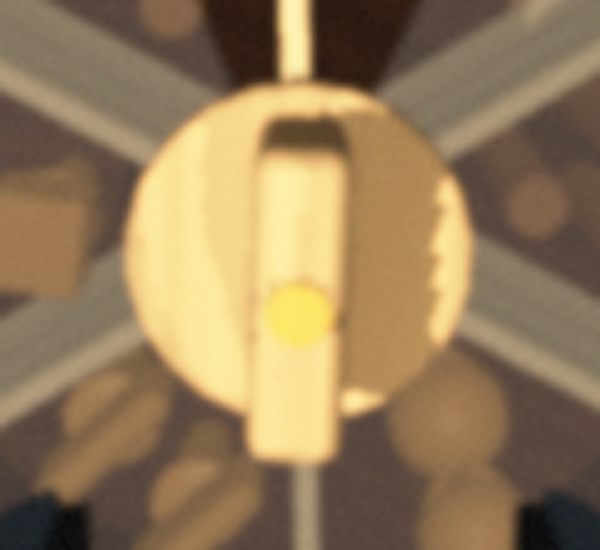

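Call:
{"op": "move_arm", "data": {"commands": [{"tx":-0.2,"ty":3.5,"tz":0,"spin":2},{"tx":-0.2,"ty":7,"tz":0,"spin":2},{"tx":-0.2,"ty":10.5,"tz":0,"spin":2},{"tx":-0.2,"ty":13,"tz":0,"spin":2},{"tx":-0.2,"ty":15,"tz":0,"spin":2},{"tx":-0.2,"ty":16.2,"tz":0,"spin":2},{"tx":-0.2,"ty":16.2,"tz":0,"spin":2}]}}

```text
time_s: 11.75
ee_pos: [0.5301, 0.0405, 0.1099]
ee_rot: [[-0.969, -0.005, 0.247], [-0.247, 0.0, -0.969], [0.005, -1.0, -0.001]]
wrist_force: [0.4, -0.3, 0.0]
finger_gap: 0.0457
```

Call:
{"op": "move_arm", "data": {"commands": [{"tx":0,"ty":0,"tz":0,"spin":0},{"tx":0,"ty":0,"tz":0,"spin":0},{"tx":0,"ty":0,"tz":0,"spin":0},{"tx":0,"ty":0,"tz":0,"spin":0},{"tx":0,"ty":0,"tz":0,"spin":0},{"tx":0,"ty":0,"tz":0,"spin":0},{"tx":0,"ty":0,"tz":0,"spin":0}], "hand": 1}}

```text
time_s: 12.33
ee_pos: [0.5325, 0.0414, 0.1138]
ee_rot: [[-0.97, 0.001, 0.242], [-0.242, 0.001, -0.97], [-0.001, -1.0, -0.001]]
wrist_force: [-2.4, 7.9, 4.9]
finger_gap: 0.0178
```

Run:
```python
from h import *
s=read_state(); print(s["time_s"],s["ee_pos"],s["finger_gap"],zang(s),s["wrist_force"],s["moment"])
```

```text
12.3333 [0.53251234 0.04137068 0.11376188] 0.017756147283970587 -75.96753556386899 [-2.39778891  7.92105943  4.91471761] [1.34987394 0.44072006 0.02210259]
```

Call:
{"op": "move_arm", "data": {"commands": [{"tx":0,"ty":0,"tz":-0.1,"spin":-3},{"tx":0,"ty":0,"tz":-0.1,"spin":-9},{"tx":0,"ty":0,"tz":-0.1,"spin":-15},{"tx":0,"ty":0,"tz":-0.1,"spin":-21},{"tx":0,"ty":0,"tz":-0.1,"spin":-27},{"tx":0,"ty":0,"tz":-0.1,"spin":-33},{"tx":0,"ty":0,"tz":-0.1,"spin":-39},{"tx":0,"ty":0,"tz":-0.1,"spin":-45}]}}

```text
time_s: 13.0
ee_pos: [0.5317, 0.0424, 0.1137]
ee_rot: [[-0.51, 0.0, 0.86], [-0.86, 0.002, -0.51], [-0.001, -1.0, -0.001]]
wrist_force: [-4.8, 10.9, 10.0]
finger_gap: 0.0178
```

Run:
```python
from h import *
s=read_state(); print(s["time_s"],s["ee_pos"],s["finger_gap"],zang(s),s["wrist_force"],s["moment"])
```

```text
13.0 [0.5316505  0.04243266 0.11371786] 0.017846169570429605 -30.68781691339265 [-4.8050337  10.86738797  9.95698163] [ 1.63330154  1.13543807 -0.15555309]
```

Call:
{"op": "move_arm", "data": {"commands": [{"tx":-0.1,"ty":-0.1,"tz":-0.12,"spin":-6},{"tx":-0.1,"ty":-0.1,"tz":-0.12,"spin":-12},{"tx":-0.1,"ty":-0.1,"tz":-0.12,"spin":-18},{"tx":-0.1,"ty":-0.1,"tz":-0.12,"spin":-24},{"tx":-0.1,"ty":-0.1,"tz":-0.12,"spin":-30},{"tx":-0.1,"ty":-0.1,"tz":-0.12,"spin":-36},{"tx":-0.1,"ty":-0.1,"tz":-0.12,"spin":-42},{"tx":-0.1,"ty":-0.1,"tz":-0.12,"spin":-48}]}}

```text
time_s: 13.67
ee_pos: [0.5302, 0.0426, 0.1138]
ee_rot: [[0.298, -0.002, 0.955], [-0.955, -0.0, 0.298], [-0.0, -1.0, -0.002]]
wrist_force: [-6.2, -4.1, -3.3]
finger_gap: 0.0178
```

Run:
```python
from h import *
s=read_state(); print(s["time_s"],s["ee_pos"],s["finger_gap"],zang(s),s["wrist_force"],s["moment"])
```

```text
13.6667 [0.53017123 0.04259623 0.11377448] 0.017831341843859143 17.318754943832833 [-6.19515291 -4.11094697 -3.25731518] [-0.5743355   0.83536345 -0.23086922]
```

Call:
{"op": "move_arm", "data": {"commands": [{"tx":0,"ty":0,"tz":0,"spin":-6.8},{"tx":0,"ty":0,"tz":0,"spin":-13.6},{"tx":0,"ty":0,"tz":0,"spin":-20.4},{"tx":0,"ty":0,"tz":0,"spin":-27.2},{"tx":0,"ty":0,"tz":0,"spin":-34},{"tx":0,"ty":0,"tz":0,"spin":-41},{"tx":0,"ty":0,"tz":0,"spin":-48},{"tx":0,"ty":0,"tz":0,"spin":-54}]}}

```text
time_s: 14.33
ee_pos: [0.529, 0.0415, 0.1138]
ee_rot: [[0.948, -0.004, 0.319], [-0.319, -0.002, 0.948], [-0.003, -1.0, -0.003]]
wrist_force: [-13.6, -16.4, 3.0]
finger_gap: 0.0177
```

Call:
{"op": "move_arm", "data": {"commands": [{"tx":0,"ty":0,"tz":0,"spin":0},{"tx":0,"ty":0,"tz":0,"spin":0},{"tx":0,"ty":0,"tz":0,"spin":0},{"tx":0,"ty":0,"tz":0,"spin":0}], "hand": 0.5}}

```text
time_s: 14.67
ee_pos: [0.5319, 0.043, 0.1143]
ee_rot: [[0.945, 0.001, 0.326], [-0.326, 0.0, 0.945], [0.001, -1.0, 0.0]]
wrist_force: [0.4, 0.1, -0.1]
finger_gap: 0.0415
```

Run:
```python
from h import *
s=read_state(); print(s["time_s"],s["ee_pos"],s["finger_gap"],zang(s),s["wrist_force"],s["moment"])
```

```text
14.6667 [0.53189835 0.04297984 0.11426617] 0.04154056278825024 70.96471732296567 [ 0.41934091  0.05011919 -0.09954751] [ 0.00162446  0.02053728 -0.04044637]
```

Call:
{"op": "move_arm", "data": {"commands": [{"tx":0,"ty":-3,"tz":0,"spin":0},{"tx":0,"ty":-7,"tz":0,"spin":0},{"tx":0,"ty":-11,"tz":0,"spin":0},{"tx":0,"ty":-15,"tz":0,"spin":0},{"tx":0,"ty":-17,"tz":0,"spin":-5.5},{"tx":0,"ty":-17,"tz":0,"spin":-5.5}]}}

```text
time_s: 15.17
ee_pos: [0.5339, 0.043, 0.2892]
ee_rot: [[0.974, 0.008, 0.228], [-0.228, -0.0, 0.974], [0.008, -1.0, 0.002]]
wrist_force: [-0.1, 0.0, 0.6]
finger_gap: 0.0453
```

```bash
cat > ring.py <<'E'
from h import *
def ring(m,im,c=(.5308,.0405),thr=130):
    th=np.radians(np.arange(-180,180,.25)); rr=np.linspace(.117,.121,4).tolist()+np.linspace(.130,.133,3).tolist()
    X=np.array([[c[0]+r_*np.cos(t),c[1]+r_*np.sin(t),.138] for t in th for r_ in rr])
    uv=proj(m,X); g=cv2.cvtColor(im,cv2.COLOR_BGR2GRAY).astype(np.float32)
    val=cv2.remap(g,uv[:,0].astype(np.float32),uv[:,1].astype(np.float32),cv2.INTER_LINEAR).reshape(len(th),-1).mean(1)
    low=val<thr; d=np.diff(low.astype(int)); e=np.flatnonzero(d)
    return [(round(float(np.degrees(th[i])),1),int(d[i])) for i in e]
E
python3 - <<'E'
from ring import *
s=read_state(); m=camera_model("wrist"); f=grab_frame("wrist"); cv2.imwrite("pics/w9.png",f)
print(s["time_s"],s["ee_pos"],zang(s),toolshift([.4602,-.1300,.28],s)); print(ring(m,f))
mt=camera_model("top"); t=grab_frame("top"); cv2.imwrite("pics/t9.png",cv2.resize(t[185:330,220:400],None,fx=4.1,fy=4.1)); print(ring(mt,t,thr=150))
E
```

```text
15.1667 [0.53389002 0.04296787 0.28920416] 76.82616877225242 [ -3.24028512   0.86103454 -18.52261765]
[(-170.2, 1), (-166.5, -1), (-110.2, 1), (-104.8, -1), (-83.2, 1), (-74.2, -1), (-56.2, 1), (-33.2, -1), (10.2, 1), (31.3, -1), (70.8, 1), (75.8, -1), (129.8, 1), (135.8, -1)]
[(-170.0, 1), (-166.8, -1), (-151.2, 1), (-147.8, -1), (-110.2, 1), (-103.8, -1), (-84.2, 1), (-70.0, -1), (-60.3, 1), (-37.0, -1), (-17.2, 1), (-15.8, -1), (75.8, 1), (79.8, -1), (130.0, 1), (136.2, -1)]
```

View pics/w9.png

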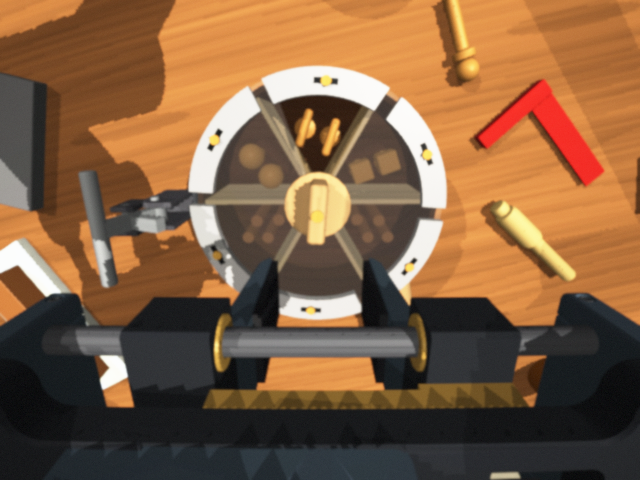

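The opening now stands over the flat pegs at (318,130). The latch notch is about 3.8° short, which is what I wanted. Next I'll fetch the bar.

Call:
{"op": "move_arm", "data": {"commands": [{"tx":-1,"ty":0,"tz":-3.5,"spin":0},{"tx":-2,"ty":0,"tz":-7,"spin":0},{"tx":-3,"ty":0,"tz":-10.5,"spin":0},{"tx":-3.2,"ty":0,"tz":-14,"spin":0},{"tx":-3.2,"ty":0,"tz":-17.5,"spin":0},{"tx":-3.2,"ty":0,"tz":-18.5,"spin":0},{"tx":-3.2,"ty":0,"tz":-18.5,"spin":0}], "hand": 0.5}}

```text
time_s: 15.85
ee_pos: [0.4561, -0.1314, 0.2827]
ee_rot: [[0.971, -0.002, 0.238], [-0.238, 0.0, 0.971], [-0.002, -1.0, 0.0]]
wrist_force: [-0.0, 0.7, -0.2]
finger_gap: 0.0456
```

Run:
```python
from h import *
s=read_state(); m=camera_model("wrist"); f=grab_frame("wrist"); cv2.imwrite("pics/w10.png",f)
print(s["time_s"],s["ee_pos"],zang(s),toolshift([.4602,-.1305,.175],s))
```

```text
15.85 [ 0.45612678 -0.1314229   0.2827403 ] 76.25480150016163 [ 0.3955024  10.77325452  0.18634979]
```

View pics/w10.png

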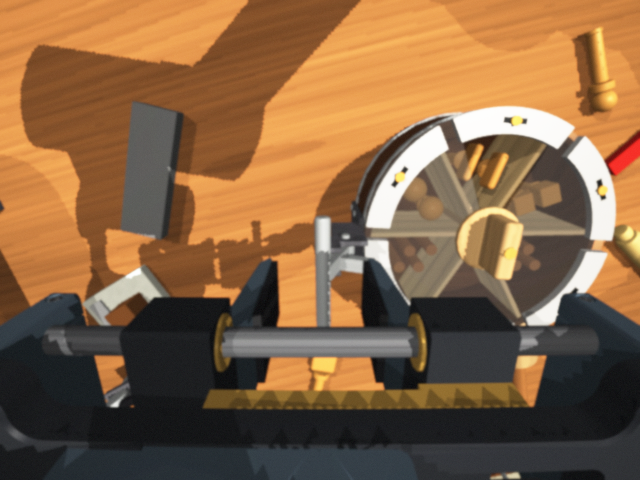

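The rod at (322,270) is centred between the fingers. I'll go down and grip it.

Call:
{"op": "move_arm", "data": {"commands": [{"tx":0.4,"ty":3,"tz":0.1,"spin":0},{"tx":0.4,"ty":6,"tz":0.1,"spin":0},{"tx":0.4,"ty":8.5,"tz":0.1,"spin":0},{"tx":0.4,"ty":10,"tz":0.1,"spin":0},{"tx":0.4,"ty":10.7,"tz":0.1,"spin":0},{"tx":0.4,"ty":10.7,"tz":0.1,"spin":0}]}}

```text
time_s: 16.4
ee_pos: [0.4606, -0.1281, 0.1753]
ee_rot: [[0.973, -0.003, 0.233], [-0.233, 0.002, 0.973], [-0.003, -1.0, 0.001]]
wrist_force: [-0.6, -1.1, -0.6]
finger_gap: 0.0458
```

Call:
{"op": "move_arm", "data": {"commands": [{"tx":0,"ty":0,"tz":0,"spin":0},{"tx":0,"ty":0,"tz":0,"spin":0},{"tx":0,"ty":0,"tz":0,"spin":0},{"tx":0,"ty":0,"tz":0,"spin":0},{"tx":0,"ty":0,"tz":0,"spin":0},{"tx":0,"ty":0,"tz":0,"spin":0},{"tx":0,"ty":0,"tz":0,"spin":0},{"tx":0,"ty":0,"tz":0,"spin":0}], "hand": 1}}

```text
time_s: 17.07
ee_pos: [0.4616, -0.1298, 0.1773]
ee_rot: [[0.972, 0.001, 0.233], [-0.233, -0.001, 0.972], [0.001, -1.0, -0.0]]
wrist_force: [-2.5, -1.6, 5.5]
finger_gap: 0.0121
```

Call:
{"op": "move_arm", "data": {"commands": [{"tx":0,"ty":-0.28,"tz":0.88,"spin":0},{"tx":0,"ty":-0.42,"tz":1.8,"spin":0},{"tx":0,"ty":-0.42,"tz":2.73,"spin":0},{"tx":0,"ty":-0.29,"tz":3.65,"spin":0},{"tx":0,"ty":-0.02,"tz":4.54,"spin":0},{"tx":0,"ty":-0.02,"tz":4.54,"spin":0}]}}

```text
time_s: 17.57
ee_pos: [0.4726, -0.084, 0.1768]
ee_rot: [[0.973, 0.001, 0.232], [-0.232, 0.0, 0.973], [0.001, -1.0, 0.0]]
wrist_force: [2.6, -0.5, 2.8]
finger_gap: 0.0121
```

Call:
{"op": "move_arm", "data": {"commands": [{"tx":0,"ty":0.4,"tz":0.83,"spin":0},{"tx":0,"ty":0.92,"tz":1.6,"spin":0},{"tx":0,"ty":1.55,"tz":2.29,"spin":0},{"tx":0,"ty":2.28,"tz":2.87,"spin":0},{"tx":0,"ty":3.08,"tz":3.33,"spin":0},{"tx":0,"ty":3.08,"tz":3.33,"spin":0}]}}

```text
time_s: 18.07
ee_pos: [0.4798, -0.0527, 0.1451]
ee_rot: [[0.973, -0.001, 0.233], [-0.233, -0.0, 0.973], [-0.0, -1.0, -0.0]]
wrist_force: [2.8, -4.8, -1.2]
finger_gap: 0.0123
```

Call:
{"op": "move_arm", "data": {"commands": [{"tx":0,"ty":0.4,"tz":0.16,"spin":0},{"tx":0,"ty":0.8,"tz":0.3,"spin":0},{"tx":0,"ty":0.8,"tz":0.3,"spin":0}]}}

```text
time_s: 18.32
ee_pos: [0.4804, -0.0504, 0.1378]
ee_rot: [[0.972, -0.0, 0.233], [-0.233, -0.001, 0.972], [-0.0, -1.0, -0.001]]
wrist_force: [0.9, -8.4, 1.3]
finger_gap: 0.012
```

Call:
{"op": "move_arm", "data": {"commands": [{"tx":0,"ty":0.2,"tz":0,"spin":0},{"tx":0,"ty":0.4,"tz":0,"spin":0},{"tx":0,"ty":0.4,"tz":0,"spin":0}]}}

```text
time_s: 18.57
ee_pos: [0.4808, -0.0499, 0.1352]
ee_rot: [[0.972, 0.001, 0.233], [-0.233, 0.0, 0.972], [0.001, -1.0, 0.0]]
wrist_force: [-5.8, 0.2, 25.3]
finger_gap: 0.0124
```

Call:
{"op": "move_arm", "data": {"commands": [{"tx":0,"ty":-0.15,"tz":0,"spin":0},{"tx":0,"ty":-0.15,"tz":0,"spin":0},{"tx":0,"ty":-0.15,"tz":0,"spin":0},{"tx":0,"ty":-0.15,"tz":0,"spin":0},{"tx":0,"ty":-0.15,"tz":0,"spin":0}], "hand": 0.5}}

```text
time_s: 18.98
ee_pos: [0.4802, -0.0499, 0.1355]
ee_rot: [[0.972, -0.001, 0.233], [-0.233, 0.0, 0.972], [-0.001, -1.0, 0.0]]
wrist_force: [-0.1, 0.3, -0.6]
finger_gap: 0.0429
```

Call:
{"op": "move_arm", "data": {"commands": [{"tx":0,"ty":-2,"tz":0,"spin":0},{"tx":0,"ty":-5,"tz":0,"spin":0},{"tx":0,"ty":-9,"tz":0,"spin":0},{"tx":0,"ty":-12,"tz":0,"spin":0},{"tx":0,"ty":-14,"tz":0,"spin":0},{"tx":0,"ty":-14,"tz":0,"spin":0}]}}

```text
time_s: 19.48
ee_pos: [0.4823, -0.0504, 0.2798]
ee_rot: [[0.972, 0.006, 0.233], [-0.233, -0.001, 0.972], [0.006, -1.0, 0.0]]
wrist_force: [0.5, -0.5, -0.5]
finger_gap: 0.0457
```

Run:
```python
from ring import *
s=read_state(); m=camera_model("wrist"); f=grab_frame("wrist"); cv2.imwrite("pics/w11.png",f)
print(s["time_s"],s["ee_pos"],zang(s),toolshift([.5302,.0418,.28],s)); print(ring(m,f))
```

```text
19.4833 [ 0.48228556 -0.05038614  0.27982365] 76.50923611186202 [2.50868900e+00 7.68455627e-05 1.00820419e+01]
[(-170.5, 1), (-164.5, -1), (-110.0, 1), (-100.2, -1), (-95.2, 1), (-93.5, -1), (-49.2, 1), (-43.8, -1), (-38.2, 1), (36.5, -1), (71.0, 1), (75.5, -1), (130.0, 1), (135.5, -1)]
```

View pics/w11.png

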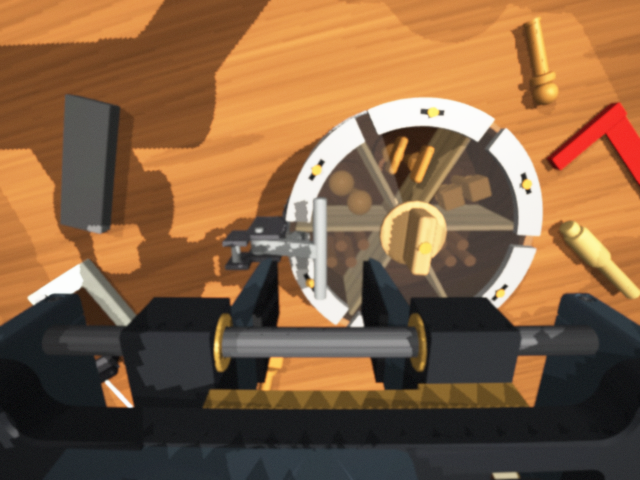

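The bar is riding on the ring, with the rod at (320,250). I'll regrip the knob.

Call:
{"op": "move_arm", "data": {"commands": [{"tx":0.8,"ty":0,"tz":3.4,"spin":5.5},{"tx":1.6,"ty":0,"tz":6.8,"spin":5.5},{"tx":2.4,"ty":0,"tz":10,"spin":5.5},{"tx":2.5,"ty":0,"tz":10.1,"spin":5.5},{"tx":2.5,"ty":4,"tz":10.1,"spin":5.5},{"tx":2.5,"ty":8,"tz":10.1,"spin":5.5},{"tx":2.5,"ty":11,"tz":10.1,"spin":5.5},{"tx":2.5,"ty":14,"tz":10.1,"spin":5.5}]}}

```text
time_s: 20.2
ee_pos: [0.5267, 0.0424, 0.133]
ee_rot: [[0.946, -0.003, 0.325], [-0.325, 0.0, 0.946], [-0.002, -1.0, -0.001]]
wrist_force: [0.4, 0.4, -0.2]
finger_gap: 0.0453
```

Run:
```python
from h import *
s=read_state(); print(s["time_s"],s["ee_pos"],zang(s),toolshift([.5302,.0415,.113],s))
```

```text
20.2 [0.526701   0.04235835 0.13298538] 71.02069229669893 [0.36375797 1.99761506 0.03413608]
```

Call:
{"op": "move_arm", "data": {"commands": [{"tx":0.3,"ty":1.2,"tz":0,"spin":0},{"tx":0.3,"ty":1.9,"tz":0,"spin":0},{"tx":0.3,"ty":1.9,"tz":0,"spin":0}]}}

```text
time_s: 20.45
ee_pos: [0.5297, 0.0412, 0.1148]
ee_rot: [[0.945, -0.004, 0.326], [-0.326, 0.0, 0.945], [-0.004, -1.0, -0.001]]
wrist_force: [-0.2, 0.1, 0.0]
finger_gap: 0.0455
```

Call:
{"op": "move_arm", "data": {"commands": [{"tx":0,"ty":0,"tz":0,"spin":0},{"tx":0,"ty":0,"tz":0,"spin":0},{"tx":0,"ty":0,"tz":0,"spin":0},{"tx":0,"ty":0,"tz":0,"spin":0},{"tx":0,"ty":0,"tz":0,"spin":0},{"tx":0,"ty":0,"tz":0,"spin":0},{"tx":0,"ty":0,"tz":0,"spin":0}], "hand": 1}}

```text
time_s: 21.03
ee_pos: [0.5313, 0.0408, 0.1176]
ee_rot: [[0.946, 0.001, 0.326], [-0.326, -0.001, 0.946], [0.001, -1.0, -0.001]]
wrist_force: [-3.0, -5.3, 6.3]
finger_gap: 0.0178
```

Run:
```python
from h import *
s=read_state(); print(s["time_s"],s["ee_pos"],zang(s),s["wrist_force"],s["moment"],s["finger_gap"])
```

```text
21.0333 [0.53131215 0.04075126 0.11758799] 71.00104359342563 [-3.03714761 -5.34756357  6.26457192] [-1.03680631  0.35651154 -0.12362363] 0.01778763884655258
```

Call:
{"op": "move_arm", "data": {"commands": [{"tx":0,"ty":0,"tz":-0.05,"spin":-0.6},{"tx":0,"ty":0,"tz":-0.05,"spin":-1.2},{"tx":0,"ty":0,"tz":-0.05,"spin":-1.8},{"tx":0,"ty":0,"tz":-0.05,"spin":-2.2},{"tx":0,"ty":0,"tz":-0.05,"spin":-2.6}]}}

```text
time_s: 21.45
ee_pos: [0.5313, 0.0408, 0.1176]
ee_rot: [[0.959, 0.001, 0.282], [-0.282, -0.0, 0.959], [0.001, -1.0, 0.0]]
wrist_force: [-1.4, -0.9, 7.3]
finger_gap: 0.0181
```

```bash
cat > st.py <<'E'
from h import *
s=read_state(); print(s["time_s"],s["ee_pos"],"z",zang(s),s["wrist_force"],"M",s["moment"],s["finger_gap"])
E
python3 st.py
```

```text
21.45 [0.53133447 0.04078661 0.11758359] z 73.63305128548957 [-1.40548509 -0.87472944  7.31607203] M [-0.26698225  0.32594036 -0.27492365] 0.01807689579001108
```

Call:
{"op": "move_arm", "data": {"commands": [{"tx":0,"ty":0,"tz":0,"spin":-0.3},{"tx":0,"ty":0,"tz":0,"spin":-0.6},{"tx":0,"ty":0,"tz":0,"spin":-0.8},{"tx":0,"ty":0,"tz":0,"spin":-0.8}]}}

```text
time_s: 21.78
ee_pos: [0.5313, 0.0408, 0.1176]
ee_rot: [[0.963, 0.001, 0.268], [-0.268, -0.0, 0.963], [0.001, -1.0, 0.0]]
wrist_force: [-2.1, -1.5, 7.1]
finger_gap: 0.0178
```

```bash
python3 st.py
```

```text
21.7833 [0.53131739 0.04079441 0.11758075] z 74.43201777828052 [-2.12673913 -1.53329356  7.06913914] M [-0.25382315  0.26765545 -0.21163608] 0.017782680873530226
```

Call:
{"op": "move_arm", "data": {"commands": [{"tx":0,"ty":0,"tz":0,"spin":-0.3},{"tx":0,"ty":0,"tz":0,"spin":-0.6},{"tx":0,"ty":0,"tz":0,"spin":-0.8},{"tx":0,"ty":0,"tz":0,"spin":-0.8}]}}

```text
time_s: 22.12
ee_pos: [0.5314, 0.0408, 0.1176]
ee_rot: [[0.967, 0.001, 0.255], [-0.255, -0.0, 0.967], [0.001, -1.0, 0.0]]
wrist_force: [-1.8, 0.5, 6.6]
finger_gap: 0.0178
```

```bash
python3 st.py
```

```text
22.1167 [0.53136203 0.04080914 0.11757914] z 75.2301746645467 [-1.75510739  0.51759454  6.59594729] M [-0.24827652  0.26657039 -0.17768967] 0.017775817263631408
```

Call:
{"op": "move_arm", "data": {"commands": [{"tx":0,"ty":0,"tz":0,"spin":-0.2},{"tx":0,"ty":0,"tz":0,"spin":-0.4},{"tx":0,"ty":0,"tz":0,"spin":-0.6},{"tx":0,"ty":0,"tz":0,"spin":-0.6}]}}

```text
time_s: 22.45
ee_pos: [0.5313, 0.0408, 0.1176]
ee_rot: [[0.97, 0.001, 0.244], [-0.244, -0.0, 0.97], [0.001, -1.0, 0.0]]
wrist_force: [-1.8, -0.3, 7.6]
finger_gap: 0.0181
```

```bash
python3 st.py; python3 -c "
from h import *
g=grab_frame('scene'); cv2.imwrite('pics/s12.png',cv2.resize(g[150:290,220:420],None,fx=3.9,fy=3.9,interpolation=cv2.INTER_CUBIC))"
```

```text
22.45 [0.53134706 0.04080017 0.11757031] z 75.84814593389338 [-1.8057633  -0.26044011  7.58697613] M [-0.19668947  0.27366414  0.38509125] 0.01813606135391838
```

View pics/s12.png

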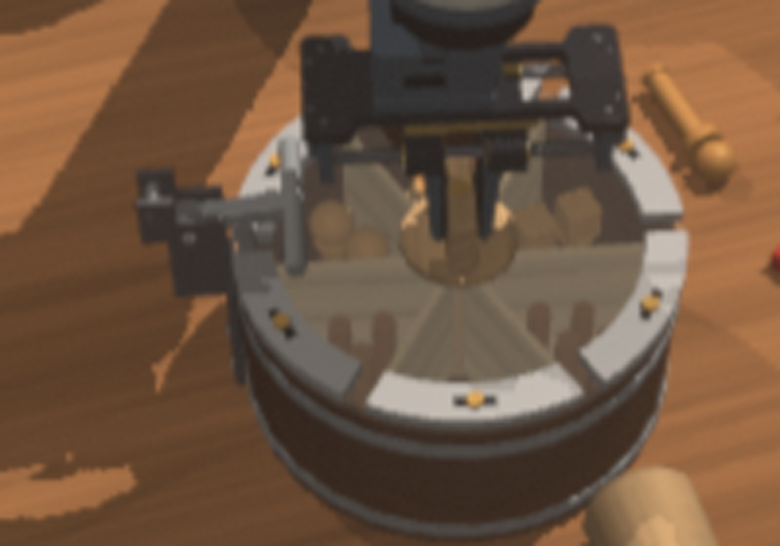

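Call:
{"op": "move_arm", "data": {"commands": [{"tx":0,"ty":0,"tz":0,"spin":-0.3},{"tx":0,"ty":0,"tz":0,"spin":-0.6},{"tx":0,"ty":0,"tz":0,"spin":-0.8},{"tx":0,"ty":0,"tz":0,"spin":-0.8}]}}

```text
time_s: 22.83
ee_pos: [0.5314, 0.0408, 0.1176]
ee_rot: [[0.973, 0.001, 0.231], [-0.231, -0.0, 0.973], [0.001, -1.0, 0.0]]
wrist_force: [-1.4, -0.3, 7.0]
finger_gap: 0.0179
```

```bash
python3 st.py
```

```text
22.8333 [0.53135669 0.04083577 0.11757533] z 76.64164980839772 [-1.43352287 -0.31663889  7.03036321] M [-0.19544939  0.28103199 -0.00769366] 0.017895959680726253
```

Call:
{"op": "move_arm", "data": {"commands": [{"tx":0,"ty":0,"tz":0,"spin":-0.3},{"tx":0,"ty":0,"tz":0,"spin":-0.6},{"tx":0,"ty":0,"tz":0,"spin":-0.8},{"tx":0,"ty":0,"tz":0,"spin":-0.8}]}}

```text
time_s: 23.17
ee_pos: [0.5313, 0.0408, 0.1176]
ee_rot: [[0.976, 0.001, 0.217], [-0.217, -0.0, 0.976], [0.001, -1.0, 0.0]]
wrist_force: [-1.3, 0.0, 7.7]
finger_gap: 0.018
```

```bash
python3 st.py
```

```text
23.1667 [0.53133521 0.04082913 0.11757878] z 77.43914921265683 [-1.33816979  0.01332668  7.65790243] M [-0.1948594   0.27038652 -0.05825576] 0.017996046360287184
```

Run:
```python
from ring import *
m=camera_model("wrist"); f=grab_frame("wrist"); cv2.imwrite("pics/w13.png",f); print(ring(m,f))
g=grab_frame('scene'); a=cv2.resize(g[170:260,245:345],None,fx=4,fy=4,interpolation=cv2.INTER_CUBIC)
f0=cv2.imread("pics/scene0.png"); b=cv2.resize(f0[170:260,245:345],None,fx=4,fy=4,interpolation=cv2.INTER_CUBIC)
cv2.imwrite("pics/s13.png",np.hstack([a,b]))
```

```text
[(-164.8, 1), (-159.8, -1), (-102.8, 1), (-97.2, -1), (-93.2, 1), (-66.0, -1), (-65.8, 1), (35.2, -1), (52.0, 1), (61.3, -1), (74.8, 1), (80.8, -1), (134.2, 1), (137.8, -1)]
```

View pics/w13.png

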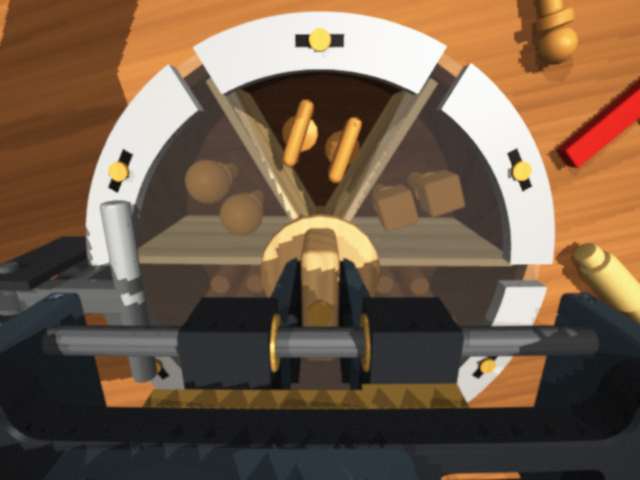

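View pics/s13.png

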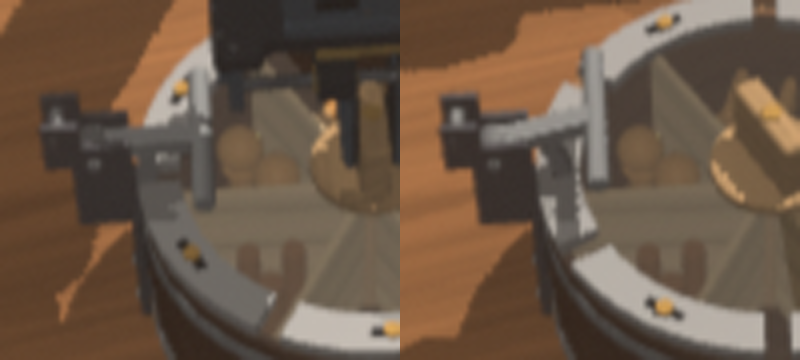

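Call:
{"op": "move_arm", "data": {"commands": [{"tx":0,"ty":0,"tz":0,"spin":-0.4},{"tx":0,"ty":0,"tz":0,"spin":-0.8},{"tx":0,"ty":0,"tz":0,"spin":-1.2},{"tx":0,"ty":0,"tz":0,"spin":-1.2}]}}

```text
time_s: 23.6
ee_pos: [0.5314, 0.0408, 0.1176]
ee_rot: [[0.98, 0.001, 0.198], [-0.198, 0.0, 0.98], [0.001, -1.0, 0.0]]
wrist_force: [-0.9, -1.2, 7.3]
finger_gap: 0.0183
```

```bash
python3 st.py
```

```text
23.6 [0.5314086  0.04083808 0.11757937] z 78.5943575995589 [-0.88944328 -1.18304723  7.26012602] M [-0.20671529  0.16931458 -1.11913184] 0.01829075778081778
```

It stops hard: the moment is −1.1 N m against about 0.2 N m of friction. I'll back off and check the stop on the other side.

Call:
{"op": "move_arm", "data": {"commands": [{"tx":0,"ty":0,"tz":0,"spin":0.6},{"tx":0,"ty":0,"tz":0,"spin":1.2},{"tx":0,"ty":0,"tz":0,"spin":1.8},{"tx":0,"ty":0,"tz":0,"spin":2.2},{"tx":0,"ty":0,"tz":0,"spin":2.2}]}}

```text
time_s: 24.02
ee_pos: [0.5314, 0.0408, 0.1175]
ee_rot: [[0.972, 0.001, 0.235], [-0.235, -0.0, 0.972], [0.001, -1.0, 0.0]]
wrist_force: [-1.6, -0.9, 7.5]
finger_gap: 0.0178
```

```bash
python3 st.py
```

```text
24.0167 [0.53142295 0.04082722 0.11753789] z 76.40553468697682 [-1.55273877 -0.90707034  7.46142612] M [-0.2632657   0.12251584  0.0179702 ] 0.017813031231870294
```

Call:
{"op": "move_arm", "data": {"commands": [{"tx":0,"ty":0,"tz":0,"spin":0.4},{"tx":0,"ty":0,"tz":0,"spin":0.8},{"tx":0,"ty":0,"tz":0,"spin":1.2},{"tx":0,"ty":0,"tz":0,"spin":1.2}]}}

```text
time_s: 24.35
ee_pos: [0.5315, 0.0408, 0.1176]
ee_rot: [[0.967, 0.001, 0.255], [-0.255, -0.0, 0.967], [0.002, -1.0, 0.0]]
wrist_force: [-0.3, -0.5, 7.0]
finger_gap: 0.0177
```

```bash
python3 st.py
```

```text
24.35 [0.53146921 0.04079263 0.11759949] z 75.25347874950516 [-0.34917287 -0.50497406  7.01428782] M [-0.07081115  0.13357121  0.9682688 ] 0.017720143790769145
```

Stops on both sides, so the lid is locked. I'll centre it, release and back away.

Call:
{"op": "move_arm", "data": {"commands": [{"tx":0,"ty":0,"tz":0,"spin":-0.8},{"tx":0,"ty":0,"tz":0,"spin":-1.4},{"tx":0,"ty":0,"tz":0,"spin":-1.4}]}}

```text
time_s: 24.6
ee_pos: [0.5314, 0.0408, 0.1176]
ee_rot: [[0.973, 0.001, 0.23], [-0.23, -0.0, 0.973], [0.001, -1.0, 0.0]]
wrist_force: [-0.7, -0.6, 6.6]
finger_gap: 0.0179
```

Call:
{"op": "move_arm", "data": {"commands": [{"tx":0,"ty":0,"tz":0,"spin":0},{"tx":0,"ty":0,"tz":0,"spin":0},{"tx":0,"ty":0,"tz":0,"spin":0},{"tx":0,"ty":0,"tz":0,"spin":0},{"tx":0,"ty":0,"tz":0,"spin":0}], "hand": 0.5}}

```text
time_s: 25.02
ee_pos: [0.5309, 0.0409, 0.1168]
ee_rot: [[0.973, -0.0, 0.232], [-0.232, -0.0, 0.973], [-0.0, -1.0, -0.0]]
wrist_force: [0.5, -0.0, 0.0]
finger_gap: 0.0455
```

Call:
{"op": "move_arm", "data": {"commands": [{"tx":0,"ty":-3,"tz":0,"spin":0},{"tx":0,"ty":-6,"tz":0,"spin":0},{"tx":0,"ty":-9,"tz":0,"spin":0},{"tx":0,"ty":-12,"tz":0,"spin":0},{"tx":0,"ty":-15,"tz":0,"spin":0},{"tx":0,"ty":-18,"tz":0,"spin":0},{"tx":3,"ty":-20,"tz":1,"spin":0},{"tx":6,"ty":-20,"tz":2,"spin":0}]}}

```text
time_s: 25.68
ee_pos: [0.5958, 0.0465, 0.3224]
ee_rot: [[0.973, 0.008, 0.232], [-0.232, -0.0, 0.973], [0.007, -1.0, 0.002]]
wrist_force: [0.3, -0.0, 0.1]
finger_gap: 0.0455
```

Call:
{"op": "move_arm", "data": {"commands": [{"tx":3,"ty":0,"tz":0,"spin":0},{"tx":3,"ty":0,"tz":0,"spin":0},{"tx":3,"ty":0,"tz":0,"spin":0}]}}

```text
time_s: 25.93
ee_pos: [0.6238, 0.0392, 0.3158]
ee_rot: [[0.973, -0.001, 0.232], [-0.232, -0.0, 0.973], [-0.001, -1.0, -0.0]]
wrist_force: [-0.0, 0.5, -0.1]
finger_gap: 0.0457
```

```bash
python3 st.py
python3 - <<'E'
from ring import *
m=camera_model("wrist"); f=grab_frame("wrist"); cv2.imwrite("pics/w14.png",f); print(ring(m,f))
g=grab_frame('scene'); a=cv2.resize(g[150:290,220:420],None,fx=3.9,fy=3.9,interpolation=cv2.INTER_CUBIC); cv2.imwrite("pics/s14.png",a)
cv2.imwrite("pics/t14.png",grab_frame("top"))
E
```

```text
25.9333 [0.62380131 0.03921789 0.31582308] z 76.58953349185246 [-0.012268    0.53236678 -0.13318824] M [0.02222725 0.0644435  0.0125979 ] 0.04573732123806208
[(-176.2, -1), (-167.8, 1), (-164.0, -1), (-163.0, 1), (-160.8, -1), (-99.8, 1), (-96.8, -1), (-46.0, 1), (-40.2, -1), (14.3, 1), (16.8, -1), (18.5, 1), (20.0, -1), (74.2, 1), (75.5, -1), (78.0, 1), (79.8, -1), (134.0, 1), (134.8, -1), (137.0, 1), (140.5, -1), (149.0, 1)]
```

View pics/w14.png

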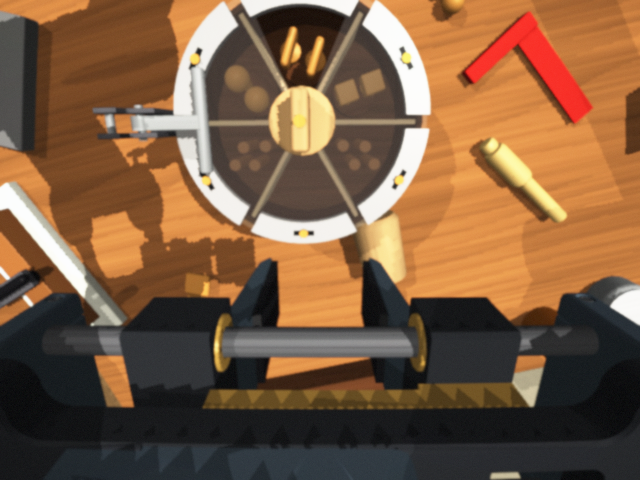

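View pics/s14.png

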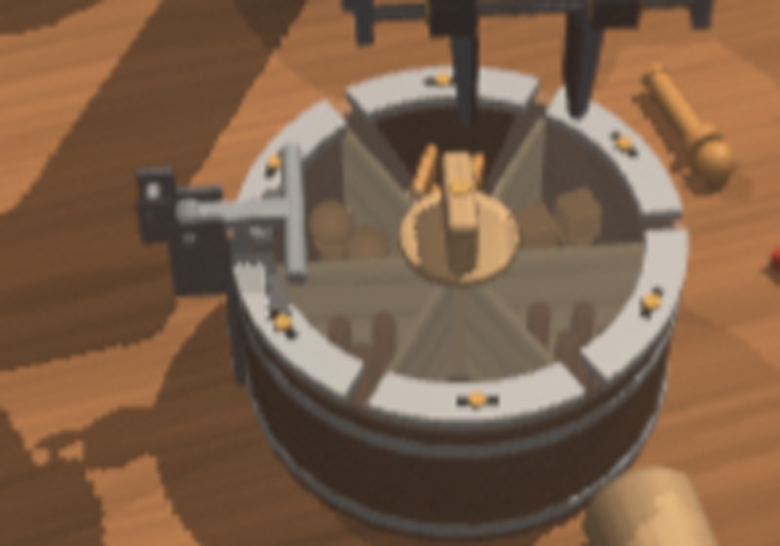

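The opening is over the flat pegs at (302,50), the bar looks level and the bystanders are where they were. One last check, on the rod height, before handing in.

Run:
```python
from h import *
mw=camera_model("wrist"); ms=camera_model("scene")
def tri(m1,a,m2,b):
    o1,d1=ray(m1,[a]);o2,d2=ray(m2,[b]);d1=d1[0];d2=d2[0]
    t=np.linalg.lstsq(np.c_[d1,-d2],o2-o1,rcond=None)[0]
    p,q=o1+t[0]*d1,o2+t[1]*d2; return ((p+q)/2).round(4),np.linalg.norm(p-q).round(4)
sc=lambda u,v:(220+u/3.9,150+v/3.9)
print(tri(mw,(197,67),ms,sc(292,147)),tri(mw,(208,173),ms,sc(297,277)))
a=cv2.imread("pics/top0.png").astype(int);b=cv2.imread("pics/t14.png").astype(int)
d=(abs(a-b).max(2)>60).astype(np.uint8); n,_,st,_=cv2.connectedComponentsWithStats(d); print([list(map(int,x)) for x in st[1:] if x[4]>40])
```

```text
(array([ 0.4572, -0.0431,  0.1615]), np.float64(0.0009)) (array([ 0.5567, -0.066 ,  0.1626]), np.float64(0.0016))
[[0, 73, 342, 407, 55727], [328, 147, 186, 239, 20039], [312, 202, 28, 19, 236], [246, 209, 14, 13, 91], [278, 209, 12, 31, 72], [345, 232, 14, 29, 152], [342, 245, 9, 16, 57], [338, 267, 9, 19, 75], [345, 269, 12, 16, 74], [329, 290, 14, 13, 99], [333, 379, 94, 64, 2125], [317, 384, 9, 14, 65], [77, 393, 32, 16, 269], [96, 411, 22, 7, 51], [294, 441, 24, 8, 103], [333, 441, 18, 30, 336], [426, 444, 14, 36, 232], [285, 447, 51, 33, 1013]]
```

View pics/t14.png

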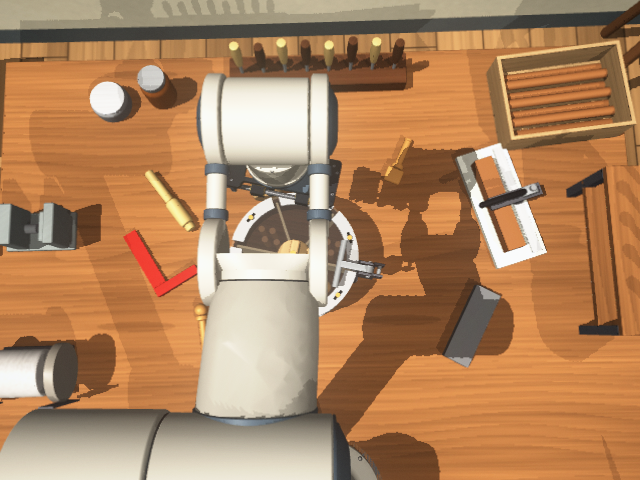

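Rod height is 0.162 m, which is level (165 mm expected; 184 mm when riding). The visible bystanders have not moved.

```bash
python3 -c "
from cell import arm
print(arm.job_done())"
```

```text
the job is handed in; nothing more can be done
None
```

I threw the latch bar back onto its stop and turned the lid about 148° by its knob, so that its opening was over the flat-peg bay. I then let the bar down onto the ring and turned the lid slowly until the tongue dropped in. The job was handed in at about 26 s.

**Last checks:**
- **Lid locked:** it stopped hard both ways, at −1.1 and +0.97 N m against about 0.2 N m of turning friction.
- **Bar down:** the bar's handle measured 0.162 m up, which is level. The text gives 165 mm for the bar down; it measured about 184 mm when riding on the ring.
- **Opening and arm:** the pictures show the opening over the two flat-headed pegs, and the arm well clear.
- **Other things on the bench:** those in view look unmoved. The arm hid the mallet in the last top view, but the wrist and scene pictures show its head beside the drum.

**What failed or disagreed:**
- **First grasp:** the fingers closed on nothing. A light touch on the handle (about 18 N) showed the fingertips are about 35 mm behind the reported TCP, so I used that correction from then on.
- **First part of the bar's swing:** my path was about 2 mm too tight, which raised the wrist force to about 42 N. I corrected it and the rest of the throw went at lower force.
- **Last ring reading:** ring angles from the last wrist picture were noisy, so I relied on the stops and the handle height instead.

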